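# Fetch the clip from behind the row on the rack

## Task

Get the yellow clip-on hook out from behind the row on the black rack: first set the steamer, the teapot and the upturned bowl aside, all three upright on the wooden board, leaving the clip where it lies; then lay the clip flat in the middle of the small wooden tray while they wait there. Then put the steamer, teapot and bowl back on the rack, each exactly where it stood at the start, with the teapot's spout pointing as it did; set the ceramic teapot down gently, tip nothing over, and leave the mug and the jar alone.

Things in the scene. Friction and masses are not known exactly. Their poses are not given: they have to be found in the camera images.
- steamer: Loose two-tier aluminium steamer for one portion, one rigid piece with its lid, 122 mm across, about 0.4 kg. Origin: centre of its underside, z up. Lid top at 115 mm; on the axis a black knob 24 mm across, 120 to 142 mm above the underside, to lift it by. Round: yaw does not matter. Stands in the front row on the rack.
- teapot: Loose white ceramic teapot with arched bamboo handle, about 0.45 kg. Origin: centre of its underside, z up, spout towards its -x. Body 104 mm across, lid knob to 101 mm. Handle in the x-z plane: its top is a level round bar 12 mm thick along x, -26 to +26 mm, bar axis 150 mm above the underside; uprights at x = +-46 mm. In the front row, spout towards the robot (yaw within 0.3 of 0).
- spout (a point): Point at the tip of the teapot's spout: 80 mm towards -x of the teapot's origin and 80 mm above its underside.
- bowl: Loose stainless steel bowl turned upside down, about 0.2 kg: rim (124 mm across) below, domed, with a round foot 50 mm across on top, from 47 to 64 mm above the underside, to lift it by. Origin: centre of the underside (rim plane), z up. Round: its yaw does not matter. Stands in the front row.
- clip: Loose yellow plastic clip-on hook with steel spring, lying on its side, 0.03 kg, 74 mm long along its x (jaws -33 to +13 mm, hook to +41 mm), jaws 26 mm wide (y -13 to +13 mm), 22 mm high. Origin on the underside; grasp it across y at x about -10 mm. Lies on the rack behind the front row, its x along world y within 0.4 rad.
- rack: Fixed low black metal rack; its level deck is 50 mm above the table. Origin on the table under the middle of the front row; deck x -100 to +170 mm, y -210 to +210 mm from it. Front row: three places at x about 0, y about -145, 0 and +145 mm. A bar 8 mm high along the back edge at x = 165 mm. Stands left or right of the robot's centre line.
- board: Fixed wooden board on the table, the side area, on the other side of the centre line from the rack. 170 mm (x) by 400 mm (y), 18 mm thick, origin at the centre of its underside. Room for three things side by side along y, 130 mm apart.
- tray: Fixed small dark wooden tray on the table, behind the board as seen from the robot: 120 mm (x) by 150 mm (y) outside, walls 5 mm thick and 20 mm high, floor 5 mm thick. Origin: centre of its underside.
- mug: Blue mug 76 mm across and 85 mm high, on the table, a bystander. Origin: centre of its underside.
- jar: Glass jar with a wooden cap, 68 mm across and 100 mm high, on the table, a bystander. Origin: centre of its underside.
Not all that is in view belongs to the job. Leave any purple look-alike of the steamer alone. Leave any pink look-alike of the bowl alone.

How it is judged:
By the outcome, as a careful person would: the job done as asked, in the order asked, and still so for the second after the job is handed in, with the robot touching nothing.
It also fails if it takes over 141 s, if anything falls off the work surface, if the arm or the gripper's body presses on something with over 40 N, if the wrist force passes 120 N, or if a joint passes its speed limit or range.

## Robot

A 6-joint arm with a two-finger parallel gripper is mounted at the origin on the work surface. World frame = base frame: x ahead of the robot, y to its left, z up, the work surface at z = 0. Lengths are in m, angles in rad, forces in N, time in s.
With the tool pointing down it reaches from about 0.225 to 0.875 m from the base axis. Payload 3.4 kg.
Tool frame: the origin (TCP) lies at the very end of the fingers, on their centre line; the grasp point (between the pads) lies 19 mm behind it; z points along the fingers, y is the direction in which the jaws open and shut (so a half turn about z gives the same grasp; the last joint's range is limited). The gripper opens to 85 mm and grips with 20 to 120 N. Pads are 22 mm wide; open, the fingers measure 114 mm over their backs; the gripper's body (76 mm by 85 mm) begins 54 mm behind the grasp point. The pads swing forward as they close: fully open they stand 13 mm farther back than shut.
Start: joints at [1.221, 0.276, 1.505, -0, 1.361, -0.121], TCP at [0.13, 0.56, 0.231] pointing down, gripper open.
Joint ranges: [-2.89, 2.89], [-0.75, 2.08], [0.22, 2.7], [-1.18, 4.32], [0.11, 2.71], [-2.7, 2.7]. Speed limits (rad/s): [2.57, 2.57, 3.14, 3.14, 3.14, 3.14].

## Interface

Orientations are given as a unit quaternion [w, x, y, z].
In Python, from rig import telemetry, cams, sign_off, spotter gives the robot as it stands.
- The arm moves only by the tool servo_tool, never from a script. Its argument "steps" is a list of rows, each a list of 6 numbers: the shift along the tool's x, y, z in mm, then the turn, a rotation vector about the tool's x, y, z in degrees. In form: [[x, y, z, ax, ay, az], ...]. A call has 1 to 8 rows; each row is the pose to reach, as a shift and turn from the pose commanded when the call began, along the tool's axes at that moment; what a row does not reach only later rows make up. A row lasts 1/10 s, in which the tool goes at most 50 mm and 8.59 degrees, less where a joint would pass 70% of its speed; a pose out of reach is approached as far as the arm can. A call with a gripper value outside its range is refused whole. "hand" is the closure in counts, from 0 (fully open) to 255 (shut), set as the call begins (left out, the last holds). The fingers move at their own pace and stop on an object; "grip_force" is the grip in N (left out, the last holds). Time passes only in rows, so rows that repeat a pose let the fingers close. It gives the time, the measured TCP pose, the force and the opening at its end, in the units of the state.
- telemetry.get_state(): the state, without advancing time (a new reading comes with each control period).
- cams.get_image(name): name is "scene" or "top" or "wrist"; returns (picture, depth): 420x560x3 uint8, red, green, blue; 420x560 float32, m along the optical axis (not along the pixel's ray), 0 where there is no reading.
- cams.camera_model(name): a dict with "camera_matrix" (3x3 intrinsics, pixels), "origin" and "rotation" of the camera in the world; the wrist camera has in their place "tool_from_camera" (4x4, takes a point from camera to tool coordinates, whose origin is the TCP and whose axes are the flange's). Camera axes: x right, y up, looking along -z (the intrinsics and any distortion apply to the point x, -y, -z); pixel columns grow to the right and rows downward; lengths in m; the calibration is good to about 2 mm. A picture is of the moment at which its call begins: read the wrist's pose just before it. camera_model takes no time and is no camera call.
- sign_off(): hands the job in, once; it reports no verdict.
Trained networks look in the newest picture that a camera, given by its name, has taken for a name from the list of things; names that differ only in an ending like _2 or _b are one class to them, and where a whole thing is asked for, a point or a joint stands for the part that bears it (a point fixed in the world has none). Each returns a list of dicts, best first, with "conf" (0 to 1); they miss things now and then, are a little off and sometimes report something else, mostly with a low value. They report only what shows in the picture. A call takes as long as a camera call. They do not tell look-alikes from the thing itself.
- spotter.outline_of(query, camera): "region" (420x560 bool, what is visible of it) and "rect" ([left, top, width, height] in pixels, round what is visible of it).
The state is a dict: "clock": time; "qpos": joint angles; "qd": joint speeds; "effort": joint torques, N m; "position": TCP position; "ee_rot": TCP orientation; "contact_force": force on the tool from outside, world axes, zero at the start; "moment": the same for the moment, N m; "width": finger opening in m.
Only numpy, scipy, OpenCV 4.12 (cv2) and the standard library are available. Lean on these libraries where they do the work, as an engineer would, in place of code of your own. Each camera call takes 0.05 s, during which the arm holds its last target.

## Working session

There is one attempt and no reset: what is moved stays moved. The work goes in short steps, Python scripts to look and compute and a tool call to move; the robot and the scene stay as the last step left them, time stands still between calls to the robot, and variables do not carry over. Pictures are saved under pics/ and viewed, and the job is handed in when it is done.

Besides the shell and the picture viewer there is one more tool, called after ">>>" by a JSON object that holds its "method" and its "body". servo_tool: Moves the arm, as the interface text tells. Its arguments: {"type":"object","properties":{"steps":{"type":"array","items":{"type":"array","items":{"type":"number"}}},"hand":{"type":"number"},"grip_force":{"type":"number"}},"required":["steps"]}

```bash
ls; mkdir -p pics; cat > h.py <<'E'
import numpy as np, cv2
from rig import telemetry, cams, spotter
def snap(name,fn=None):
    im,d=cams.get_image(name)
    if fn: cv2.imwrite('pics/'+fn,im[:,:,::-1])
    return im,d
def world(name,d,st=None):
    m=cams.camera_model(name);K=np.array(m['camera_matrix'])
    H,W=d.shape
    v,u=np.mgrid[0:H,0:W].astype(np.float32)
    pts=np.stack([u.ravel(),v.ravel()],1).reshape(-1,1,2)
    dist=m.get('distortion',None)
    n=cv2.undistortPoints(pts,K,None if dist is None else np.array(dist,float)).reshape(H,W,2)
    P=np.stack([n[...,0]*d,-n[...,1]*d,-d],-1)
    if 'origin' in m:
        R=np.array(m['rotation']);o=np.array(m['origin'])
        return P@R.T+o
    T=np.array(m['tool_from_camera']);P=P@T[:3,:3].T+T[:3,3]
    w,x,y,z=st['ee_rot']
    from scipy.spatial.transform import Rotation as Ro
    R=Ro.from_quat([x,y,z,w]).as_matrix()
    return P@R.T+np.array(st['position'])
E
python3 - <<'E'
from h import *
st=telemetry.get_state();print(st)
for c in ['scene','top','wrist']:
    m=cams.camera_model(c);print(c,{k:np.round(np.array(v),3).tolist() if not isinstance(v,str) else v for k,v in m.items()})
    im,d=snap(c,c+'0.png')
    np.savez('/tmp/%s0.npz'%c,im=im,d=d)
    if c!='wrist':
        for q in ['steamer','teapot','bowl','clip','rack','board','tray','mug','jar','spout']:
            try:
                for r in spotter.outline_of(q,c): print(c,q,round(r['conf'],2),r['rect'])
            except Exception as e: print(q,e)
print(telemetry.get_state()['clock'])
E
```

```text
pics
{'clock': 0.0, 'qpos': array([ 1.22099557e+00,  2.76592459e-01,  1.50616514e+00, -1.20759690e-05,
        1.36073288e+00, -1.20996311e-01]), 'qd': array([-0.00031335,  0.00127664, -0.00079049, -0.0004712 ,  0.00011079,
        0.00080113]), 'effort': array([ 4.34817230e-04, -4.16778123e+01, -2.45808452e+01,  2.92765990e-04,
        1.09553779e-02,  7.11799899e-07]), 'position': array([0.13023253, 0.55948505, 0.23042843]), 'ee_rot': array([-2.15574216e-04,  1.14151530e-01,  9.93462897e-01, -9.24120183e-04]), 'contact_force': array([0.17967607, 0.50576   , 0.62760295]), 'moment': array([ 0.00032108, -0.00569122,  0.01984632]), 'width': 0.0855689182714274}
scene {'camera_matrix': [[492.722, 0.0, 280.935], [0.0, 492.722, 209.526], [0.0, 0.0, 1.0]], 'origin': [1.426, 0.073, 0.794], 'rotation': [0.596, 0.303, 0.328, 0.667]}
scene steamer 0.73 [364.0, 174.0, 57.6, 61.9]
scene steamer 0.73 [365.2, 147.3, 44.6, 50.5]
scene steamer 0.33 [207.5, 276.7, 31.9, 55.8]
scene teapot 0.91 [428.3, 169.3, 49.9, 66.9]
scene bowl 0.9 [347.1, 308.7, 61.9, 54.3]
scene bowl 0.75 [299.5, 192.4, 53.7, 46.
[... 544 characters left out ...]
, 287.9, 57.7, 54.2]
top teapot 0.69 [100.0, 201.2, 48.5, 67.7]
top bowl 0.97 [223.0, 208.8, 51.0, 52.7]
top bowl 0.77 [184.6, 98.7, 47.7, 46.6]
top clip 0.76 [170.8, 179.0, 12.9, 29.0]
top rack 0.87 [107.0, 162.8, 167.0, 115.3]
top board 0.75 [295.3, 195.9, 155.9, 73.6]
top tray 0.72 [343.5, 149.3, 57.5, 44.8]
top mug 0.94 [245.5, 98.0, 36.0, 39.8]
top jar 0.61 [311.1, 105.3, 25.0, 31.0]
top jar 0.39 [223.4, 207.5, 51.3, 51.8]
top spout 0.62 [104.0, 205.5, 42.4, 59.7]
wrist {'camera_matrix': [[323.028, 0.0, 284.183], [0.0, 323.028, 208.226], [0.0, 0.0, 1.0]], 'tool_from_camera': [[0.0, 0.95, 0.311, 0.079], [1.0, -0.0, -0.001, 0.0], [-0.001, 0.311, -0.95, -0.142], [0.0, 0.0, 0.0, 1.0]]}
1.15
```

```bash
python3 - <<'E'
s=open('h.py').read()
s=s.replace("R=np.array(m['rotation']);o","R=q2R(m['rotation']);o")
s=s.replace("    from scipy.spatial.transform import Rotation as Ro\n","").replace("w,x,y,z=st['ee_rot']\n","").replace("R=Ro.from_quat([x,y,z,w]).as_matrix()","R=q2R(st['ee_rot'])")
s=s.replace("def snap","from scipy.spatial.transform import Rotation as Ro\ndef q2R(q):\n    w,x,y,z=q\n    return Ro.from_quat([x,y,z,w]).as_matrix()\ndef snap")
open('h.py','w').write(s)
E
sed -n 25,45p h.py
```

```text
(no output)
```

View pics/top0.png

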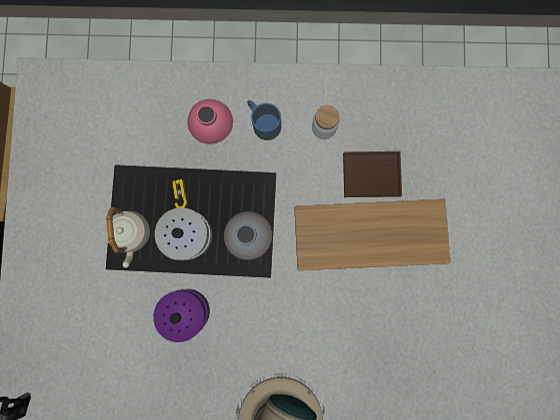

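View pics/scene0.png

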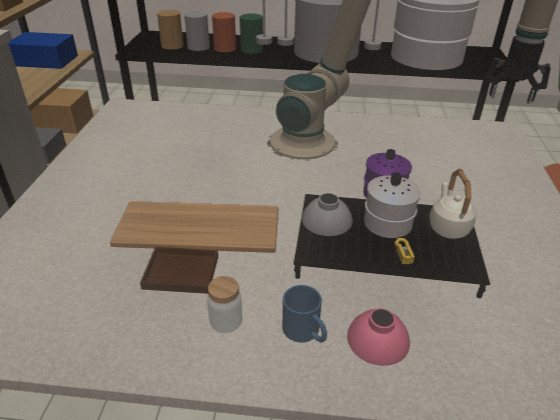

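View pics/wrist0.png

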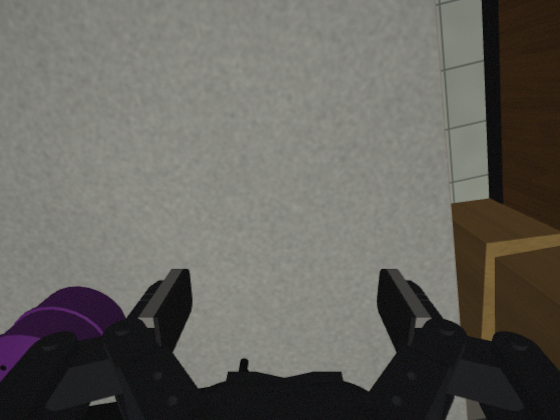

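```bash
cat > m.py <<'E'
from h import *
import sys
def circ(P):
    A=np.c_[2*P,np.ones(len(P))];b=(P**2).sum(1);s=np.linalg.lstsq(A,b,rcond=None)[0]
    return s[:2],np.sqrt(s[2]+s[:2]@s[:2])
f=np.load('/tmp/top0.npz');X=world('top',f['d'].astype(float));im=f['im']
g=np.load('/tmp/scene0.npz');Y=world('scene',g['d'].astype(float));
np.set_printoptions(precision=4,suppress=True)
def at(A,u,v): return A[v,u]
for n,(u,v) in dict(table=(280,300),board=(370,235),tray=(372,175),foot=(246,235),knob=(178,233),clip=(178,185),deck=(150,185),lid=(195,225),potlid=(119,231)).items(): print(n,at(X,u,v))
for n,(u,v) in dict(table=(80,180),board=(200,225),tray=(180,268),foot=(328,202),knob=(396,180),deck=(340,260)).items(): print('s',n,at(Y,u,v))
cv2.imwrite('pics/crop0.png',cv2.resize(im[150:280,90:290,::-1],None,fx=4,fy=4,interpolation=cv2.INTER_CUBIC))
E
python3 m.py
```

```text
Traceback (most recent call last):
  File "m.py", line 1, in <module>
    from h import *
  File "h.py", line 23
    R=q2R(st['ee_rot'])
IndentationError: unexpected indent
```

```bash
sed -i "s/^ *R=q2R(st\['ee_rot'\])/    R=q2R(st['ee_rot'])/" h.py
python3 m.py
```

```text
table [0.303  0.0068 0.0031]
board [ 0.477  -0.2257  0.0174]
tray [ 0.6385 -0.233   0.0062]
foot [0.4665 0.0903 0.116 ]
knob [0.4648 0.2358 0.1901]
clip [0.5948 0.2752 0.0504]
deck [0.5932 0.3472 0.0513]
lid [0.4853 0.2042 0.1621]
potlid [0.4687 0.3838 0.1486]
s table [ 0.3066 -0.6183  0.0002]
s board [ 0.4857 -0.2214  0.0158]
s tray [ 0.6321 -0.2338  0.0049]
s foot [0.4833 0.0928 0.1139]
s knob [0.4766 0.2405 0.1838]
s deck [0.6112 0.1276 0.0507]
```

View pics/crop0.png

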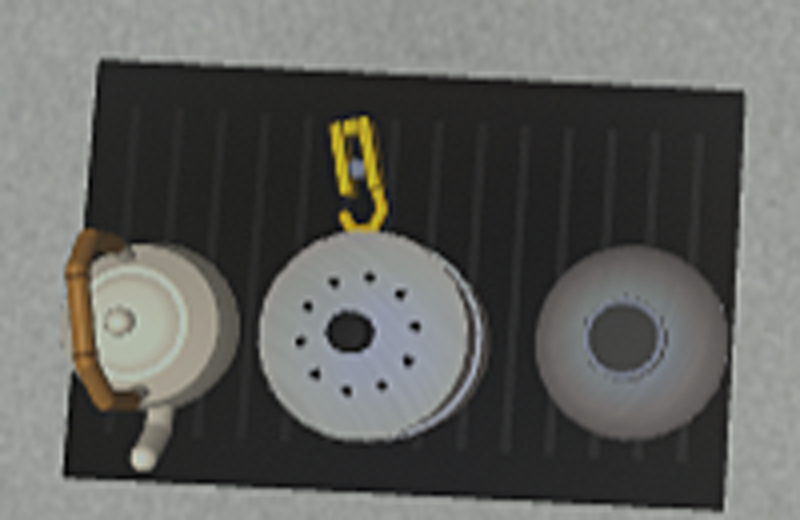

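```bash
cat >> h.py <<'E'
np.set_printoptions(precision=4,suppress=True)
def Rhead(a): # tool down, tool x heading a (rad) in the world
    x=np.array([np.cos(a),np.sin(a),0]);z=np.array([0,0,-1.]);return np.stack([x,np.cross(z,x),z],1)
def go(pos,head):
    st=telemetry.get_state();R=q2R(st['ee_rot']);p=np.array(st['position'])
    d=R.T@(np.array(pos)-p)*1000;rv=Ro.from_matrix(R.T@Rhead(head)).as_rotvec()*180/np.pi
    print('row',np.round(d,1),np.round(rv,2),'dist',np.round(np.linalg.norm(d)),'n>=',np.ceil(max(np.linalg.norm(d)/50,np.linalg.norm(rv)/8.59)))
def ray(name,uv,z,st=None):
    m=cams.camera_model(name);K=np.array(m['camera_matrix'])
    n=cv2.undistortPoints(np.array(uv,np.float64).reshape(-1,1,2),K,None).reshape(-1,2)
    v=np.c_[n[:,0],-n[:,1],-np.ones(len(n))]
    if 'origin' in m: R=q2R(m['rotation']);o=np.array(m['origin'])
    else:
        T=np.array(m['tool_from_camera']);Rt=q2R(st['ee_rot']);R=Rt@T[:3,:3];o=Rt@T[:3,3]+np.array(st['position'])
    w=v@R.T
    return o+w*((z-o[2])/w[:,2])[:,None]
E
cat > m2.py <<'E'
from h import *
f=np.load('/tmp/top0.npz');im=f['im'].astype(int);X=world('top',f['d'].astype(float))
def ctr(mask):
    c,_=cv2.findContours(mask.astype(np.uint8),0,1);c=max(c,key=cv2.contourArea);m=cv2.moments(c)
    return (m['m10']/m['m00'],m['m01']/m['m00']),cv2.contourArea(c),c
def box(b): 
    k=np.zeros(im.shape[:2],bool);k[b[1]:b[3],b[0]:b[2]]=1;return k
c,a,_=ctr((im.sum(2)<120)&box((165,222,190,244)));print('knob',c,a,ray('top',c,.19))
c,a,_=ctr((im.sum(2)<240)&box((234,222,258,248)));print('foot',c,a,ray('top',c,.113))
br=(im[...,0]-im[...,2]>50)&box((98,200,150,265));
P=X[br];print('handle hi',np.sort(P[:,2])[-5:])
v,u=np.nonzero(br)
for lo,hi in((.17,.22),):
  k=(P[:,2]>.19);Q=ray('top',np.c_[u,v][k],.203);print(k.sum(),Q.mean(0),Q[:,0].min(),Q[:,0].max())
  l=np.polyfit(Q[:,0],Q[:,1],1);print('bar dy/dx',l)
# spout tip
print('spout',ray('top',[[126,264]],.13),X[263,126])
# board, rack, tray edges
for n,uv,z in(('board',[(295,206),(445,199),(450,264),(298,270)],.018),('rack',[(115,165),(275.5,173),(271,277),(107,269)],.05),('tray',[(344,153),(400,152),(401,196),(345,197)],.02)):
    Q=ray('top',uv,z);print(n,Q[:,:2].tolist(),Q.mean(0))
yl=(im[...,0]-im[...,2]>80)&(im[...,1]>120)&box((165,175,195,215))
c,a,cc=ctr(yl);print('clip',c,a,ray('top',c,.065),cv2.minAreaRect(cc),X[yl][:,2].max())
E
python3 m2.py; python3 -c "
from h import *
go([.42,.24,.40],np.pi)"
```

```text
knob (176.9855072463768, 232.77777777777777) 69.0 [[0.4653 0.2381 0.19  ]]
foot (245.20585701981048, 233.99138673557275) 193.5 [[0.469  0.0926 0.113 ]]
handle hi [0.2095 0.2105 0.211  0.2111 0.2111]
172 [0.4705 0.3833 0.203 ] 0.4263457821360154 0.5146211682936948
bar dy/dx [0.1499 0.3128]
spout [[0.3921 0.37   0.13  ]] [0.3945 0.3689 0.1336]
board [[0.5496641036202031, -0.02787951703372782], [0.5758228696556691, -0.423217391769273], [0.4055933110796668, -0.4337181933914225], [0.3823259664703298, -0.03857994827651288]] [ 0.4784 -0.2308  0.018 ]
rack [[0.6440431469614332, 0.4408845893792504], [0.6309039506639951, 0.024558108429536048], [0.36449408439072145, 0.030217665278609997], [0.376383579661835, 0.4462875817344785]] [0.504  0.2355 0.05  ]
tray [[0.6938627819112464, -0.15580471280862132], [0.699362061497693, -0.30474172301583824], [0.5813148802347253, -0.30677895259701277], [0.575840445534035, -0.1592502073296848]] [ 0.6376 -0.2316  0.02  ]
clip (179.43248945147678, 190.65189873417722) 79.0 [[0.5781 0.2673 0.065 ]] ((179.25729370117188, 193.47216796875), (28.01742172241211, 10.094513893127441), 78.11134338378906) 0.15551171248879103
row [-354.6 -246.  -168.7] [  0.01   0.   -13.11] dist 463.0 n>= 10.0
```

>>> {"method": "servo_tool", "body": {"steps": [[-100,-80,-120,0,0,-4],[-355,-246,-168,0,0,-13.1],[-355,-246,-168,0,0,-13.1],[-355,-246,-168,0,0,-13.1],[-355,-246,-168,0,0,-13.1],[-355,-246,-168,0,0,-13.1],[-355,-246,-168,0,0,-13.1],[-355,-246,-168,0,0,-13.1]]}}

```text
clock: 1.95
position: [0.3764, 0.2872, 0.3778]
ee_rot: [0.0, 0.0, 1.0, 0.0]
contact_force: [0.8, 0.9, -0.5]
width: 0.0854
```

>>> {"method": "servo_tool", "body": {"steps": [[-49,-34,-20,0,0,0],[-98,-68,-40,0,0,0],[-98,-68,-40,0,0,0],[-98,-68,-40,0,0,0]]}}

```text
clock: 2.35
position: [0.4768, 0.2188, 0.4172]
ee_rot: [0.001, 0.002, 1.0, -0.0]
contact_force: [-0.9, -0.2, -0.5]
width: 0.0859
```

```bash
python3 - <<'E'
from h import *
st=telemetry.get_state();im,d=snap('wrist','w1.png');np.savez('/tmp/w1.npz',im=im,d=d,p=st['position'],q=st['ee_rot'])
print(st['position'],st['qpos'])
E
```

```text
[0.4768 0.2188 0.4172] [ 0.2983  0.1505  1.2253 -0.0012  1.7637 -1.2678]
```

View pics/w1.png

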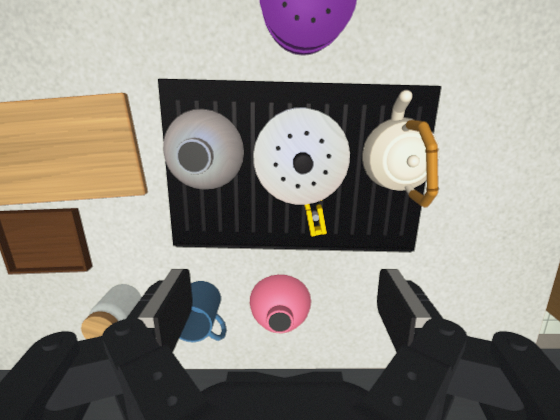

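```bash
cat > m3.py <<'E'
from h import *
f=np.load('/tmp/w1.npz');im=f['im'].astype(int);st=dict(position=f['p'],ee_rot=f['q']);X=world('wrist',f['d'].astype(float),st)
def ctr(mask):
    c,_=cv2.findContours(mask.astype(np.uint8),0,1);c=max(c,key=cv2.contourArea);m=cv2.moments(c)
    return (m['m10']/m['m00'],m['m01']/m['m00']),cv2.contourArea(c),c
def box(b): 
    k=np.zeros(im.shape[:2],bool);k[b[1]:b[3],b[0]:b[2]]=1;return k
c,a,k=ctr((im.sum(2)<170)&box((286,147,320,180)));print('knob',c,a,ray('wrist',c,.19,st),cv2.boundingRect(k))
c,a,k=ctr((im.sum(2)<290)&box((170,135,215,178)));print('foot',c,a,ray('wrist',c,.113,st),cv2.boundingRect(k))
br=(im[...,0]-im[...,2]>60)&box((385,110,445,215));P=X[br];v,u=np.nonzero(br);k=P[:,2]>.192
Q=ray('wrist',np.c_[u,v][k],.203,st);print('bar',k.sum(),Q.mean(0),Q.min(0),Q.max(0),np.polyfit(Q[:,0],Q[:,1],1))
s=P[k];print('bar depth',s.mean(0),np.polyfit(s[:,0],s[:,1],1))
print('spout tip',ray('wrist',[405,97],.13,st),X[97,405], 'lidknob',ray('wrist',[412,161],.15,st),X[161,412])
for n,(uu,vv) in dict(deck=(240,220),table=(100,50),board=(80,150),foot=(193,155),lid=(300,110),knob=(302,163)).items(): print(n,X[vv,uu])
yl=(im[...,0]-im[...,2]>100)&box((290,195,340,245));
c,a,k=ctr(yl);print('clip',c,a,ray('wrist',c,.065,st),cv2.minAreaRect(k))
cv2.imwrite('pics/w1c.png',cv2.resize(f['im'][195:245,280:350,::-1],None,fx=8,fy=8,interpolation=cv2.INTER_CUBIC))
# fits: lid circle by depth
k=(X[...,2]>.15)&(X[...,2]<.172)&box((245,95,360,215));pp=X[k][:,:2];(cx,cy),r=cv2.minEnclosingCircle(pp.astype(np.float32));print('lid',cx,cy,r,pp.mean(0))
E
python3 m3.py
```

```text
knob (302.4729811778992, 162.54948391013963) 274.5 [[0.4636 0.24   0.19  ]] (294, 153, 19, 20)
foot (192.57928802588998, 156.31553398058253) 618.0 [[0.4682 0.0926 0.113 ]] (179, 142, 29, 29)
bar 755 [0.4668 0.3826 0.203 ] [0.4235 0.3584 0.203 ] [0.5077 0.3934 0.203 ] [0.1599 0.3079]
bar depth [0.4664 0.3816 0.2052] [0.3065 0.2386]
spout tip [[0.3922 0.371  0.13  ]] [0.3923 0.3702 0.1324] lidknob [[0.4695 0.3815 0.15  ]] [0.4696 0.3818 0.1492]
deck [0.5856 0.1442 0.0496]
table [ 0.3187 -0.0697 -0.0011]
board [ 0.4719 -0.1203  0.0187]
foot [0.4661 0.0938 0.1148]
lid [0.4067 0.2384 0.1516]
knob [0.464  0.2395 0.1905]
clip (315.6296296296296, 221.45957224830462) 319.5 [[0.583  0.2698 0.065 ]] ((315.4424133300781, 218.80502319335938), (32.822105407714844, 16.81626319885254), 78.31063079833984)
lid 0.46565937995910645 0.24117624759674072 0.06116309016942978 [0.462  0.2404]
```

View pics/w1c.png

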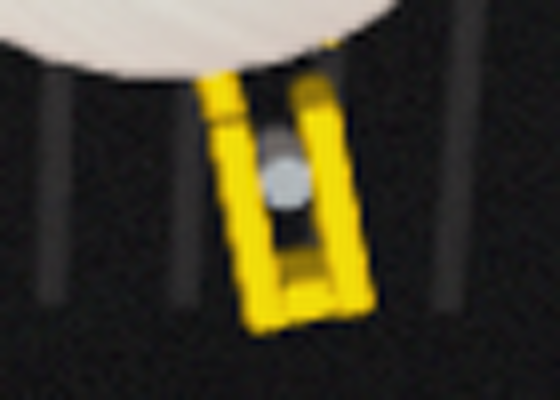

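```bash
python3 -c "
from h import *
go([.4645,.2395,.23],np.pi);go([.4645,.2395,.168],np.pi)"
```

```text
row [ 10.2  19.5 186.7] [ 0.02 -0.01 -0.17] dist 188.0 n>= 4.0
row [ 10.2  19.4 248.7] [ 0.02 -0.01 -0.17] dist 250.0 n>= 5.0
```

>>> {"method": "servo_tool", "body": {"steps": [[4,8,50,0,0,0],[10,19,100,0,0,0],[10.2,19.5,145,0,0,0],[10.2,19.5,180,0,0,0],[10.2,19.5,205,0,0,0],[10.2,19.5,215,0,0,0],[10.2,19.5,215,0,0,0],[10.2,19.5,215,0,0,0]], "hand": 0}}

```text
clock: 3.2
position: [0.4637, 0.2411, 0.2031]
ee_rot: [0.001, -0.0, 1.0, 0.0]
contact_force: [-0.7, 0.3, 0.5]
width: 0.0857
```

```bash
python3 -c "
from h import *
st=telemetry.get_state();im,d=snap('wrist','w2.png');np.savez('/tmp/w2.npz',im=im,d=d,p=st['position'],q=st['ee_rot'])
go([.4645,.2395,.168],np.pi)"
```

```text
row [-0.3 -1.6 35.6] [0.08 0.17 0.02] dist 36.0 n>= 1.0
```

View pics/w2.png

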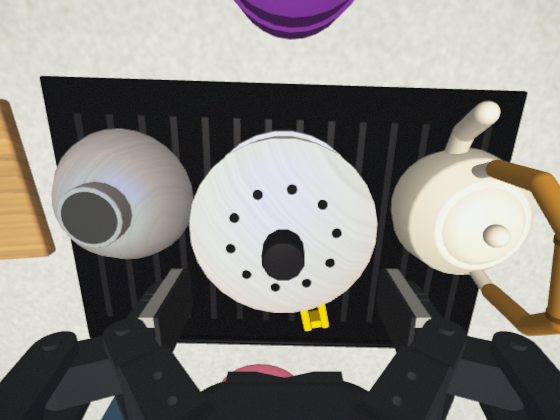

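>>> {"method": "servo_tool", "body": {"steps": [[0,-1,15,0,0,0],[0,-1,28,0,0,0],[0,-1,35,0,0,0],[0,-1,35,0,0,0],[0,-1,35,0,0,0]], "hand": 100}}

```text
clock: 3.75
position: [0.464, 0.2396, 0.1678]
ee_rot: [0.001, 0.0, 1.0, 0.0]
contact_force: [-0.1, -0.0, 0.3]
width: 0.0519
```

>>> {"method": "servo_tool", "body": {"steps": [[0,0,0,0,0,0],[0,0,0,0,0,0],[0,0,0,0,0,0],[0,0,0,0,0,0],[0,0,0,0,0,0],[0,0,0,0,0,0]], "hand": 255, "grip_force": 50}}

```text
clock: 4.35
position: [0.4639, 0.2399, 0.1677]
ee_rot: [0.001, 0.0, 1.0, 0.001]
contact_force: [-1.0, 3.0, 6.5]
width: 0.0222
```

>>> {"method": "servo_tool", "body": {"steps": [[0,0,-10,0,0,0],[0,0,-30,0,0,0],[0,0,-65,0,0,0],[0,0,-110,0,0,0],[0,0,-110,0,0,0],[0,0,-110,0,0,0]]}}

```text
clock: 4.95
position: [0.4631, 0.239, 0.277]
ee_rot: [0.0, 0.0, 1.0, -0.0]
contact_force: [-0.3, -0.4, -4.7]
width: 0.0222
```

```bash
python3 -c "
from h import *
snap('scene','s1.png');go([.487,-.3605,.278],np.pi)"
```

```text
row [ -24.9 -599.2   -1.7] [-0.08 -0.16 -0.02] dist 600.0 n>= 12.0
```

View pics/s1.png

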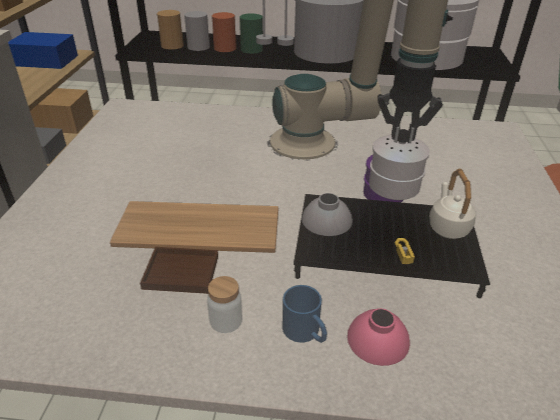

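>>> {"method": "servo_tool", "body": {"steps": [[0,-15,0,0,0,0],[-2,-45,0,0,0,0],[-4,-85,0,0,0,0],[-6,-130,0,0,0,0],[-8,-175,0,0,0,0],[-10,-220,0,0,0,0],[-12,-265,0,0,0,0],[-14,-310,0,0,0,0]]}}

```text
clock: 5.8
position: [0.4753, -0.073, 0.275]
ee_rot: [-0.002, 0.0, 1.0, 0.0]
contact_force: [1.0, -0.2, -4.4]
width: 0.0224
```

>>> {"method": "servo_tool", "body": {"steps": [[-2,-45,0,0,0,0],[-4,-90,0,0,0,0],[-6,-135,0,0,0,0],[-8,-180,0,0,0,0],[-9,-220,0,0,0,0],[-10,-250,0,0,0,0],[-11,-275,0,0,0,0],[-11,-289,0,0,0,0]]}}

```text
clock: 6.6
position: [0.4864, -0.362, 0.2742]
ee_rot: [-0.002, 0.001, 1.0, 0.001]
contact_force: [-0.4, 1.2, -2.6]
width: 0.0225
```

>>> {"method": "servo_tool", "body": {"steps": [[0,0,0,0,0,0],[0,0,0,0,0,0]]}}

```text
clock: 6.8
position: [0.4874, -0.3585, 0.2758]
ee_rot: [-0.001, 0.0, 1.0, 0.002]
contact_force: [-0.5, 0.4, -3.5]
width: 0.0224
```

```bash
python3 -c "
from h import *
st=telemetry.get_state();print(st['position'],st['contact_force'],st['qpos'])
go([.487,-.3605,.138],np.pi)"
```

```text
[ 0.4874 -0.3585  0.2758] [-0.4825  0.3752 -3.4594] [-0.7497  0.3035  1.3559  0.001   1.4856 -2.3202]
row [  0.2  -2.4 137.8] [ 0.17 -0.1  -0.02] dist 138.0 n>= 3.0
```

>>> {"method": "servo_tool", "body": {"steps": [[0,-2,20,0,0,0],[0,-2,55,0,0,0],[0,-2,90,0,0,0],[0,-2,115,0,0,0],[0,-2,129,0,0,0],[0,-2,134,0,0,0],[0,-2,134,0,0,0],[0,-2,134,0,0,0]]}}

```text
clock: 7.6
position: [0.4889, -0.3614, 0.144]
ee_rot: [0.001, -0.0, 1.0, -0.001]
contact_force: [0.2, 0.4, -3.2]
width: 0.0222
```

>>> {"method": "servo_tool", "body": {"steps": [[0,0,2,0,0,0],[0,0,4,0,0,0],[0,0,5,0,0,0],[0,0,5,0,0,0],[0,0,5,0,0,0]]}}

```text
clock: 8.1
position: [0.4882, -0.3617, 0.1378]
ee_rot: [0.0, 0.0, 1.0, 0.0]
contact_force: [0.0, -0.0, -3.4]
width: 0.0224
```

>>> {"method": "servo_tool", "body": {"steps": [[0,0,1,0,0,0],[0,0,2,0,0,0],[0,0,2,0,0,0],[0,0,2,0,0,0]]}}

```text
clock: 8.5
position: [0.4882, -0.3616, 0.1358]
ee_rot: [0.0, 0.0, 1.0, 0.0]
contact_force: [-0.2, 1.1, -3.6]
width: 0.0224
```

>>> {"method": "servo_tool", "body": {"steps": [[0,0,0.6,0,0,0],[0,0,1.2,0,0,0],[0,0,1.2,0,0,0],[0,0,1.2,0,0,0]]}}

```text
clock: 8.9
position: [0.4883, -0.3616, 0.1357]
ee_rot: [0.0, 0.0, 1.0, -0.0]
contact_force: [-2.7, 1.8, 5.6]
width: 0.0224
```

>>> {"method": "servo_tool", "body": {"steps": [[0,0,0,0,0,0],[0,0,0,0,0,0],[0,0,0,0,0,0],[0,0,-15,0,0,0],[0,0,-50,0,0,0],[0,0,-95,0,0,0],[0,0,-95,0,0,0],[0,0,-95,0,0,0]], "hand": 100}}

```text
clock: 9.7
position: [0.4888, -0.3622, 0.2308]
ee_rot: [0.001, 0.0, 1.0, -0.001]
contact_force: [-0.4, 0.1, -1.7]
width: 0.0515
```

```bash
python3 -c "
from h import *
print(telemetry.get_state()['position']);go([.4685,.0926,.20],np.pi)"
```

```text
[ 0.4888 -0.3622  0.2308]
row [ 20.4 454.8  29.8] [-0.12  0.13 -0.01] dist 456.0 n>= 10.0
```

>>> {"method": "servo_tool", "body": {"steps": [[2,45,0,0,0,0],[4,95,0,0,0,0],[6,145,0,0,0,0],[8,195,0,0,0,0],[10,245,0,0,0,0],[12,295,5,0,0,0],[14,345,15,0,0,0],[18,395,25,0,0,0]], "hand": 0}}

```text
clock: 10.5
position: [0.4693, 0.0327, 0.2034]
ee_rot: [-0.001, 0.0, 1.0, 0.0]
contact_force: [-0.0, 0.2, -0.0]
width: 0.0856
```

>>> {"method": "servo_tool", "body": {"steps": [[1,35,2,0,0,0],[2,60,5,0,0,0],[2,60,5,0,0,0],[2,60,5,0,0,0]]}}

```text
clock: 10.9
position: [0.4675, 0.0908, 0.1988]
ee_rot: [-0.001, -0.001, 1.0, -0.0]
contact_force: [-0.2, -0.8, 1.0]
width: 0.0854
```

```bash
cat > look.py <<'E'
from h import *
import sys
st=telemetry.get_state();n=sys.argv[1];im,d=snap('wrist',n+'.png');np.savez('/tmp/%s.npz'%n,im=im,d=d,p=st['position'],q=st['ee_rot']);print(st['position'])
E
python3 look.py w3;python3 -c "
from h import *
go([.4685,.0926,.10],np.pi)"
```

```text
[0.4675 0.0908 0.1988]
row [-0.8  2.4 99.1] [-0.04 -0.12  0.01] dist 99.0 n>= 2.0
```

View pics/w3.png

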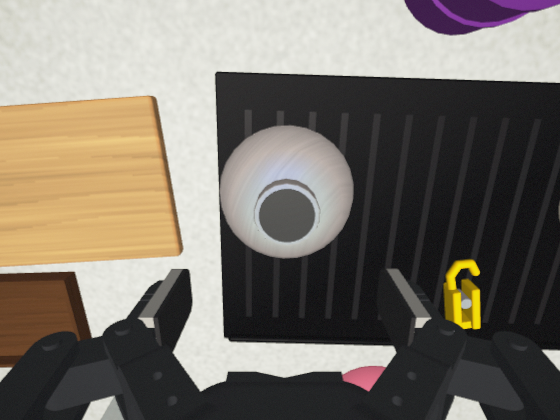

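>>> {"method": "servo_tool", "body": {"steps": [[0,2,40,0,0,0],[0,2,75,0,0,0],[0,2,95,0,0,0],[0,2,100,0,0,0],[0,2,100,0,0,0],[0,2,100,0,0,0]], "hand": 40}}

```text
clock: 11.55
position: [0.4696, 0.0922, 0.1011]
ee_rot: [0.001, 0.001, 1.0, 0.0]
contact_force: [-0.9, 0.2, -0.2]
width: 0.0719
```

>>> {"method": "servo_tool", "body": {"steps": [[0,0,0,0,0,0],[0,0,0,0,0,0],[0,0,0,0,0,0],[0,0,0,0,0,0],[0,0,0,0,0,0]], "hand": 255, "grip_force": 40}}

```text
clock: 12.05
position: [0.4695, 0.0926, 0.1017]
ee_rot: [0.002, -0.0, 1.0, -0.0]
contact_force: [-0.9, -0.7, 5.6]
width: 0.048
```

```bash
python3 look.py w4; python3 -c "
from h import *
print(telemetry.get_state())"
```

```text
[0.4695 0.0926 0.1017]
{'clock': 12.1, 'qpos': array([ 0.0496,  0.246 ,  1.9049, -0.0008,  0.9877, -1.5209]), 'qd': array([ 0.0012,  0.001 , -0.0003,  0.0012, -0.0014, -0.0008]), 'effort': array([  0.5437, -32.2459, -18.3767,   0.3308,  -0.3099,  -0.0423]), 'position': array([0.4696, 0.0926, 0.1017]), 'ee_rot': array([ 0.0016, -0.0001,  1.    , -0.0002]), 'contact_force': array([-1.0258, -1.6537,  5.7922]), 'moment': array([-0.1953,  0.2024, -0.0918]), 'width': 0.048201371968822945}
```

View pics/w4.png

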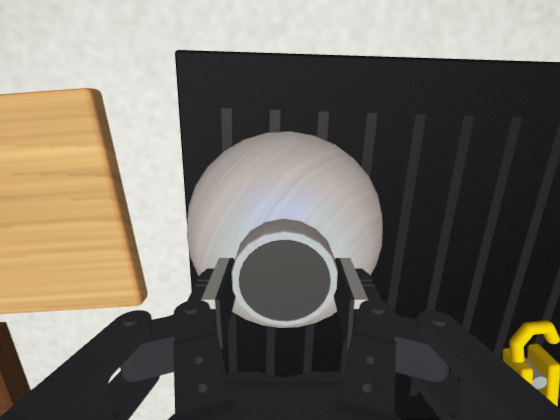

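>>> {"method": "servo_tool", "body": {"steps": [[0,0,-10,0,0,0],[0,0,-35,0,0,0],[0,0,-70,0,0,0],[0,0,-100,0,0,0],[0,-20,-110,0,0,0],[-2,-55,-110,0,0,0],[-4,-95,-110,0,0,0],[-6,-140,-110,0,0,0]]}}

```text
clock: 12.9
position: [0.4743, -0.0477, 0.2111]
ee_rot: [0.001, -0.001, 1.0, 0.0]
contact_force: [0.8, 0.6, -1.8]
width: 0.0479
```

>>> {"method": "servo_tool", "body": {"steps": [[-1,-45,0,0,0,0],[-2,-90,0,0,0,0],[-3,-130,0,0,0,0],[-3,-160,0,0,0,0],[-3,-178,0,0,0,0],[-3,-178,0,0,0,0],[-3,-178,0,0,0,0]]}}

```text
clock: 13.6
position: [0.4772, -0.2242, 0.2101]
ee_rot: [-0.0, 0.0, 1.0, 0.001]
contact_force: [-0.9, 0.4, -2.5]
width: 0.048
```

```bash
python3 look.py w5; python3 -c "
from h import *
go([.4784,-.225,.073],np.pi)"
```

```text
[ 0.4772 -0.2242  0.2101]
row [ -1.2  -1.5 137.1] [ 0.1  -0.02  0.03] dist 137.0 n>= 3.0
```

View pics/w5.png

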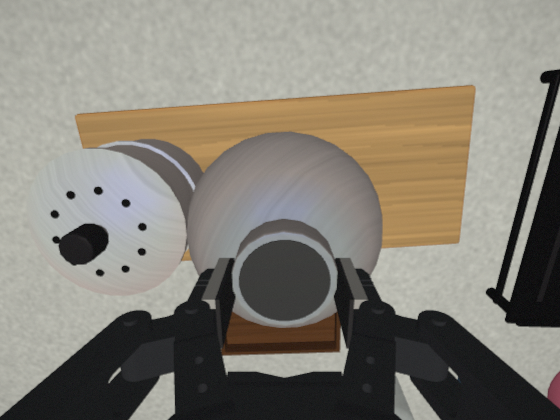

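Steamer stands on the board at (110,220); the bowl is held above the middle. Lower.

>>> {"method": "servo_tool", "body": {"steps": [[-1,-1,20,0,0,0],[-1,-1,55,0,0,0],[-1,-1,90,0,0,0],[-1,-1,118,0,0,0],[-1,-1,131,0,0,0],[-1,-1,135,0,0,0],[-1,-1,135,0,0,0],[-1,-1,135,0,0,0]]}}

```text
clock: 14.45
position: [0.4793, -0.226, 0.0762]
ee_rot: [0.001, -0.0, 1.0, -0.0]
contact_force: [-0.1, -0.2, -1.7]
width: 0.0478
```

>>> {"method": "servo_tool", "body": {"steps": [[0,0,2,0,0,0],[0,0,4,0,0,0],[0,0,4.5,0,0,0],[0,0,4.5,0,0,0]]}}

```text
clock: 14.85
position: [0.4784, -0.2263, 0.0707]
ee_rot: [0.0, 0.0, 1.0, 0.0]
contact_force: [0.2, 0.1, -2.0]
width: 0.0479
```

>>> {"method": "servo_tool", "body": {"steps": [[0,0,0.8,0,0,0],[0,0,1.6,0,0,0],[0,0,1.6,0,0,0],[0,0,1.6,0,0,0]]}}

```text
clock: 15.25
position: [0.4785, -0.2263, 0.0698]
ee_rot: [0.0, 0.0, 1.0, -0.0]
contact_force: [-1.8, 1.5, 5.4]
width: 0.048
```

>>> {"method": "servo_tool", "body": {"steps": [[0,0,0,0,0,0],[0,0,0,0,0,0],[0,0,0,0,0,0],[0,0,-20,0,0,0],[0,0,-60,0,0,0],[0,0,-110,0,0,0],[0,0,-160,0,0,0],[0,0,-200,0,0,0]], "hand": 60}}

```text
clock: 16.05
position: [0.4789, -0.2264, 0.272]
ee_rot: [0.001, 0.0, 1.0, -0.001]
contact_force: [0.4, -0.5, -0.5]
width: 0.0654
```

```bash
python3 -c "
from h import *
print(telemetry.get_state()['position']);go([.468,.3818,.30],np.pi+.15)"
```

```text
[ 0.4789 -0.2264  0.272 ]
row [ 10.9 608.2 -28.9] [-0.09  0.14 -8.6 ] dist 609.0 n>= 13.0
```

>>> {"method": "servo_tool", "body": {"steps": [[1,45,-15,0,0,-1],[2,95,-28,0,0,-2],[3,145,-28,0,0,-4],[4,195,-28,0,0,-5],[5,245,-28,0,0,-6],[6,295,-28,0,0,-7],[7,345,-28,0,0,-8],[8,395,-28,0,0,-8.6]], "hand": 0}}

```text
clock: 16.85
position: [0.4701, 0.1691, 0.2971]
ee_rot: [0.0, -0.075, 0.997, 0.0]
contact_force: [0.2, -0.1, 0.7]
width: 0.0854
```

```bash
python3 -c "
from h import *
print(telemetry.get_state()['position']);go([.468,.3818,.30],np.pi+.15)"
```

```text
[0.4701 0.1691 0.2971]
row [-29.8 210.6  -2.9] [-0.    0.04  0.03] dist 213.0 n>= 5.0
```

>>> {"method": "servo_tool", "body": {"steps": [[-6,45,0,0,0,0],[-13,92,0,0,0,0],[-20,140,0,0,0,0],[-26,180,0,0,0,0],[-29,205,0,0,0,0],[-30,211,0,0,0,0],[-30,211,0,0,0,0],[-30,211,0,0,0,0]]}}

```text
clock: 17.65
position: [0.4687, 0.379, 0.2969]
ee_rot: [-0.0, -0.075, 0.997, -0.001]
contact_force: [0.3, 0.2, 0.2]
width: 0.0856
```

```bash
python3 look.py w6; python3 -c "
from h import *
f=np.load('/tmp/w6.npz');im=f['im'].astype(int);st=dict(position=f['p'],ee_rot=f['q']);X=world('wrist',f['d'].astype(float),st)
br=(im[...,0]-im[...,2]>60)&(X[...,2]>.15);P=X[br];v,u=np.nonzero(br)
k=P[:,2]>.194;Q=ray('wrist',np.c_[u,v][k],.2035,st)
ra=cv2.minAreaRect(Q[:,:2].astype(np.float32)*1000);print('bar',k.sum(),ra,Q.mean(0),np.polyfit(Q[:,0],Q[:,1],1),P[:,2].max())
go([.468,.3818,.181],np.pi+.15)
"
```

```text
[0.4687 0.379  0.2969]
bar 1324 ((486.48712158203125, 406.59173583984375), (130.69287109375, 344.9024963378906), 27.11590003967285) [0.4665 0.3839 0.2035] [0.0067 0.3808] 0.43877004145478316
row [  0.3   3.2 116.1] [-0.05 -0.01 -0.07] dist 116.0 n>= 3.0
```

View pics/w6.png

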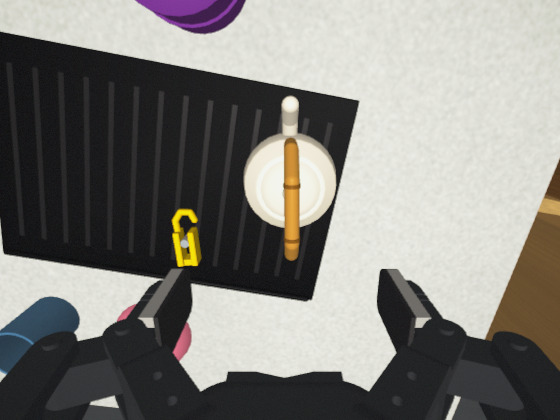

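```bash
python3 -c "
from h import *
f=np.load('/tmp/w6.npz');im=f['im'].astype(int);st=dict(position=f['p'],ee_rot=f['q']);R=q2R(f['q'])
br=(im[...,0]-im[...,2]>60);
for v in (150,165,180,200,215,230,245,255):
    u=np.nonzero(br[v,270:310])[0]+270; 
    q=ray('wrist',[u.mean(),v],.206,st)[0]; print(v,u.min(),u.max(),q,(R.T@(q-f['p'])*1000)[:2])
"
```

```text
150 284 297 [0.4215 0.3765 0.206 ] [47.0365  4.6512]
165 284 298 [0.4321 0.3786 0.206 ] [36.2119  5.0846]
180 284 298 [0.4431 0.3803 0.206 ] [25.0674  5.1622]
200 284 298 [0.4583 0.3827 0.206 ] [9.686  5.2694]
215 284 299 [0.4701 0.3849 0.206 ] [-2.2613  5.7343]
230 284 298 [0.4823 0.3865 0.206 ] [-14.5803   5.4384]
245 285 298 [0.4948 0.3889 0.206 ] [-27.2873   5.9206]
255 285 297 [0.5035 0.3898 0.206 ] [-35.9842   5.5875]
```

>>> {"method": "servo_tool", "body": {"steps": [[0,4.5,30,0,0,-0.5],[0,4.5,65,0,0,-0.5],[0,4.5,95,0,0,-0.5],[0,4.5,112,0,0,-0.5],[0,4.5,117,0,0,-0.5],[0,4.5,117,0,0,-0.5],[0,4.5,117,0,0,-0.5]], "hand": 100}}

```text
clock: 18.4
position: [0.469, 0.3846, 0.1816]
ee_rot: [0.001, -0.079, 0.997, 0.001]
contact_force: [-0.3, 0.8, 0.1]
width: 0.0519
```

```bash
python3 look.py w7
```

```text
[0.469  0.3846 0.1816]
```

View pics/w7.png

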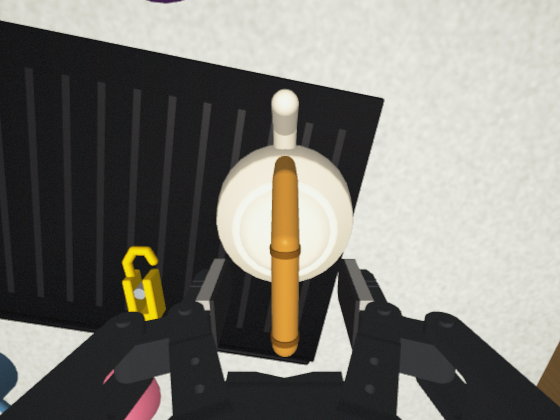

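>>> {"method": "servo_tool", "body": {"steps": [[0,0,0,0,0,0],[0,0,0,0,0,0],[0,0,0,0,0,0],[0,0,0,0,0,0],[0,0,0,0,0,0],[0,0,0,0,0,0],[0,0,0,0,0,0]], "hand": 255, "grip_force": 55}}

```text
clock: 19.15
position: [0.4683, 0.3848, 0.1808]
ee_rot: [0.001, -0.079, 0.997, 0.0]
contact_force: [-0.2, -0.9, 5.1]
width: 0.0104
```

>>> {"method": "servo_tool", "body": {"steps": [[0,0,-4,0,0,0],[0,0,-12,0,0,0],[0,0,-30,0,0,0],[0,0,-60,0,0,0],[0,0,-85,0,0,0],[0,0,-90,0,0,0],[0,0,-90,0,0,0]]}}

```text
clock: 19.85
position: [0.4681, 0.3848, 0.2703]
ee_rot: [0.0, -0.079, 0.997, 0.0]
contact_force: [-0.1, -0.4, -3.9]
width: 0.0104
```

```bash
python3 look.py w8; python3 -c "
from h import *
snap('scene','s2.png');print(telemetry.get_state()['position']);go([.468,-.097,.271],np.pi+.158)"
```

```text
[0.4681 0.3848 0.2703]
[0.4672 0.3842 0.2683]
row [  75.2 -475.2   -1.9] [-0.07 -0.18  0.04] dist 481.0 n>= 10.0
```

View pics/s2.png

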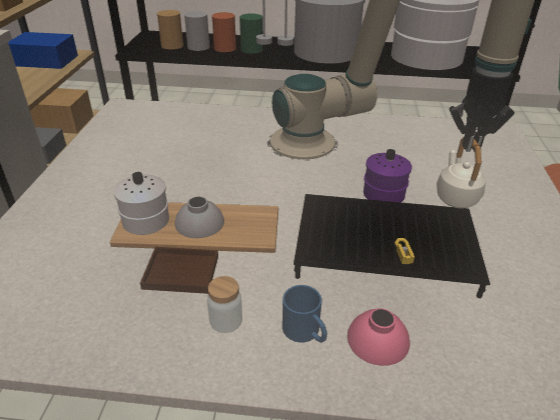

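View pics/w8.png

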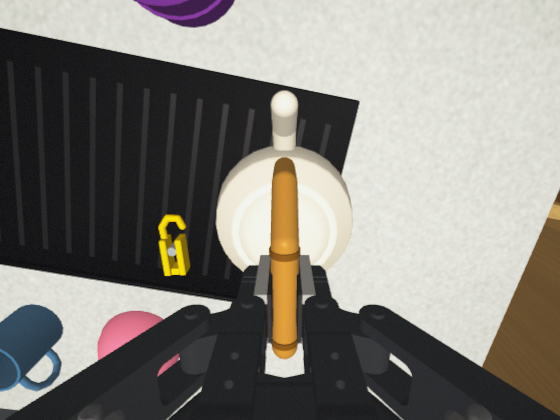

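>>> {"method": "servo_tool", "body": {"steps": [[2,-15,0,0,0,0],[7,-45,0,0,0,0],[13,-85,0,0,0,0],[20,-130,0,0,0,0],[27,-175,0,0,0,0],[34,-220,0,0,0,0],[41,-265,0,0,0,0],[48,-310,0,0,0,0]]}}

```text
clock: 20.75
position: [0.4679, 0.0683, 0.269]
ee_rot: [-0.001, -0.079, 0.997, -0.0]
contact_force: [1.3, -0.2, -3.5]
width: 0.01
```

>>> {"method": "servo_tool", "body": {"steps": [[7,-45,0,0,0,0],[13,-85,0,0,0,0],[19,-120,0,0,0,0],[24,-147,0,0,0,0],[27,-162,0,0,0,0],[27,-165,0,0,0,0],[27,-165,0,0,0,0],[27,-165,0,0,0,0]]}}

```text
clock: 21.55
position: [0.4684, -0.0954, 0.2696]
ee_rot: [-0.0, -0.079, 0.997, 0.001]
contact_force: [0.1, 0.3, -4.4]
width: 0.0098
```

```bash
python3 look.py w9; python3 -c "
from h import *
print(telemetry.get_state()['position']);go([.469,-.097,.153],np.pi+.158)"
```

```text
[ 0.4684 -0.0954  0.2696]
[ 0.4686 -0.0952  0.2698]
row [ -0.2  -1.9 116.8] [ 0.06 -0.03  0.09] dist 117.0 n>= 3.0
```

View pics/w9.png

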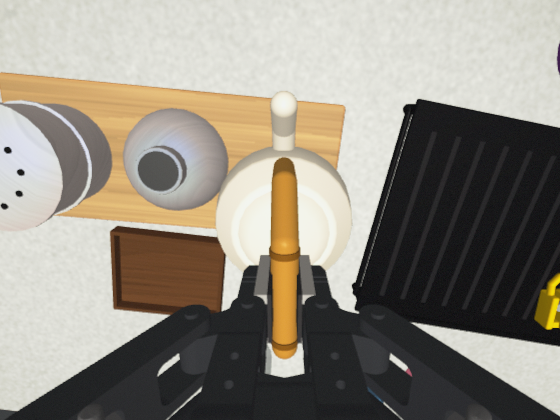

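>>> {"method": "servo_tool", "body": {"steps": [[0,-1.5,25,0,0,0],[0,-1.5,60,0,0,0],[0,-1.5,88,0,0,0],[0,-1.5,105,0,0,0],[0,-1.5,111,0,0,0],[0,-1.5,113,0,0,0],[0,-1.5,113,0,0,0],[0,-1.5,113,0,0,0]]}}

```text
clock: 22.4
position: [0.4702, -0.0978, 0.1582]
ee_rot: [0.001, -0.079, 0.997, -0.0]
contact_force: [-0.1, -0.2, -3.8]
width: 0.01
```

>>> {"method": "servo_tool", "body": {"steps": [[0,0,1,0,0,0],[0,0,2,0,0,0],[0,0,3,0,0,0],[0,0,4,0,0,0],[0,0,4.5,0,0,0],[0,0,5,0,0,0],[0,0,5.2,0,0,0],[0,0,5.2,0,0,0]]}}

```text
clock: 23.2
position: [0.4692, -0.0977, 0.1518]
ee_rot: [-0.0, -0.079, 0.997, 0.0]
contact_force: [-0.1, -0.4, -3.5]
width: 0.0098
```

>>> {"method": "servo_tool", "body": {"steps": [[0,0,0.5,0,0,0],[0,0,1,0,0,0],[0,0,1.5,0,0,0],[0,0,2,0,0,0],[0,0,2.2,0,0,0],[0,0,2.2,0,0,0]]}}

```text
clock: 23.8
position: [0.4692, -0.0977, 0.1496]
ee_rot: [-0.0, -0.079, 0.997, 0.0]
contact_force: [-0.6, -0.1, -4.5]
width: 0.0104
```

>>> {"method": "servo_tool", "body": {"steps": [[0,0,0.3,0,0,0],[0,0,0.6,0,0,0],[0,0,0.9,0,0,0],[0,0,1.1,0,0,0],[0,0,1.1,0,0,0]]}}

```text
clock: 24.3
position: [0.4695, -0.0978, 0.1489]
ee_rot: [0.0, -0.079, 0.997, -0.0]
contact_force: [-0.3, -1.1, -0.8]
width: 0.01
```

>>> {"method": "servo_tool", "body": {"steps": [[0,0,0.3,0,0,0],[0,0,0.3,0,0,0],[0,0,0.3,0,0,0],[0,0,0.3,0,0,0]], "hand": 120}}

```text
clock: 24.7
position: [0.4694, -0.0977, 0.1484]
ee_rot: [0.0, -0.079, 0.997, -0.0]
contact_force: [0.1, 0.4, -0.2]
width: 0.045
```

>>> {"method": "servo_tool", "body": {"steps": [[0,0,-15,0,0,0],[0,0,-50,0,0,0],[0,0,-95,0,0,0],[0,0,-140,0,0,0],[0,0,-140,0,0,0],[0,0,-140,0,0,0]]}}

```text
clock: 25.3
position: [0.4697, -0.0978, 0.2893]
ee_rot: [0.001, -0.079, 0.997, -0.001]
contact_force: [-0.5, 0.4, -0.4]
width: 0.0452
```

```bash
python3 -c "
from h import *
snap('scene','s3.png');f,d=snap('top','t3.png');np.savez('/tmp/t3.npz',im=f,d=d);print(telemetry.get_state()['position']);go([.56,.262,.28],np.pi+.2)"
```

```text
[ 0.4684 -0.0974  0.287 ]
row [-147.2  340.4    7.2] [ 0.07 -0.11 -2.37] dist 371.0 n>= 8.0
```

View pics/s3.png

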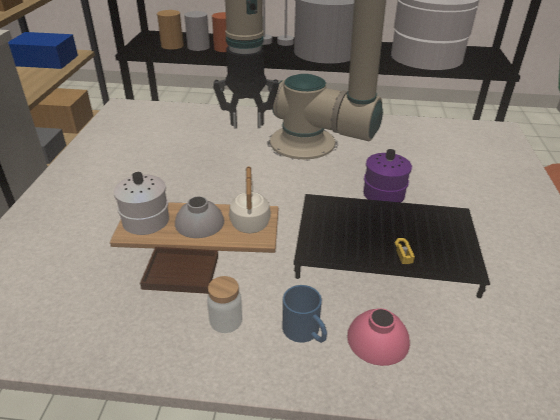

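>>> {"method": "servo_tool", "body": {"steps": [[-12,28,0,0,0,0],[-30,72,0,0,0,0],[-48,117,0,0,0,0],[-66,162,0,0,0,0],[-85,208,0,0,0,0],[-103,253,0,0,0,0],[-120,299,0,0,0,0],[-135,335,0,0,0,0]], "hand": 0}}

```text
clock: 26.2
position: [0.5488, 0.257, 0.2858]
ee_rot: [-0.002, -0.08, 0.997, -0.0]
contact_force: [0.3, -1.5, -0.2]
width: 0.0853
```

>>> {"method": "servo_tool", "body": {"steps": [[-8,5,30,0,0,0],[-8,5,60,0,0,0],[-8,5,80,0,0,0],[-8,5,80,0,0,0],[-8,5,80,0,0,0]]}}

```text
clock: 26.7
position: [0.5562, 0.2604, 0.2071]
ee_rot: [-0.001, -0.079, 0.997, -0.0]
contact_force: [0.5, 0.5, 0.5]
width: 0.0857
```

```bash
python3 look.py w10; python3 -c "
from h import *
f=np.load('/tmp/w10.npz');im=f['im'].astype(int);st=dict(position=f['p'],ee_rot=f['q']);X=world('wrist',f['d'].astype(float),st)
yl=(im[...,0]-im[...,2]>90)&(X[...,2]>.03)&(X[...,2]<.09)
v,u=np.nonzero(yl);print(u.min(),u.max(),v.min(),v.max(),X[yl].mean(0),X[yl].max(0),X[yl].min(0))
cv2.imwrite('pics/w10c.png',cv2.resize(f['im'][v.min()-20:v.max()+20,u.min()-30:u.max()+30,::-1],None,fx=4,fy=4))
"
```

```text
[0.5562 0.2604 0.2071]
273 308 167 247 [0.5693 0.2677 0.0664] [0.6151 0.2864 0.0737] [0.5311 0.2489 0.0474]
```

View pics/w10.png

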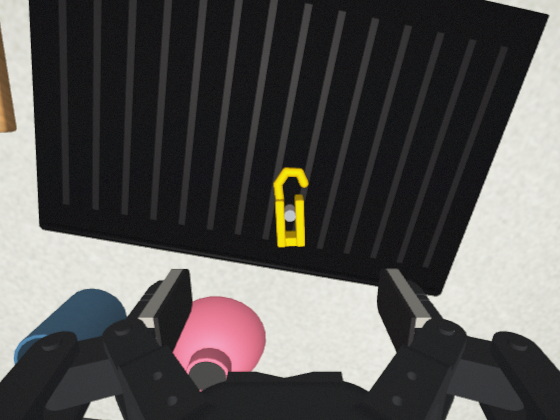

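View pics/w10c.png

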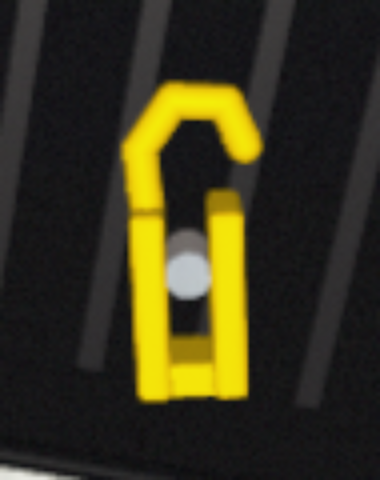

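```bash
python3 -c "
from h import *
f=np.load('/tmp/w10.npz');st=dict(position=f['p'],ee_rot=f['q']);R=q2R(f['q'])
E=lambda u,v:ray('wrist',[u/4+243,v/4+147],.072,st)[0]
a,b,c,d=E(139,400),E(247,398),E(131,213),E(240,192)
hook=E(185,84)
for n,q in dict(bl=a,br=b,fl=c,fr=d,hook=hook).items(): print(n,q,(R.T@(q-f['p'])*1000)[:2])
print(telemetry.get_state()['position'],st['position'])
"
```

```text
bl [0.6057 0.2624 0.072 ] [-49.5468  -5.8619]
br [0.6012 0.2873 0.072 ] [-49.0225  19.468 ]
fl [0.5608 0.2536 0.072 ] [-3.7851 -7.3888]
fr [0.5521 0.2769 0.072 ] [ 1.0994 16.9048]
hook [0.5301 0.2608 0.072 ] [25.3803  4.5379]
[0.557  0.2606 0.2084] [0.5562 0.2604 0.2071]
```

>>> {"method": "servo_tool", "body": {"steps": [[-10,3,40,0,0,-2.4],[-26,5.5,85,0,0,-2.4],[-26,5.5,125,0,0,-2.4],[-26,5.5,145,0,0,-2.4],[-26,5.5,152,0,0,-2.4],[-26,5.5,152,0,0,-2.4],[-26,5.5,152,0,0,-2.4]], "hand": 80}}

```text
clock: 27.45
position: [0.5832, 0.2707, 0.0584]
ee_rot: [0.002, -0.1, 0.995, 0.0]
contact_force: [0.1, 1.0, 0.6]
width: 0.0586
```

```bash
python3 look.py w11; python3 -c "
from h import *
print(telemetry.get_state()['position'])"
```

```text
[0.5832 0.2707 0.0584]
[0.5832 0.2707 0.0586]
```

View pics/w11.png

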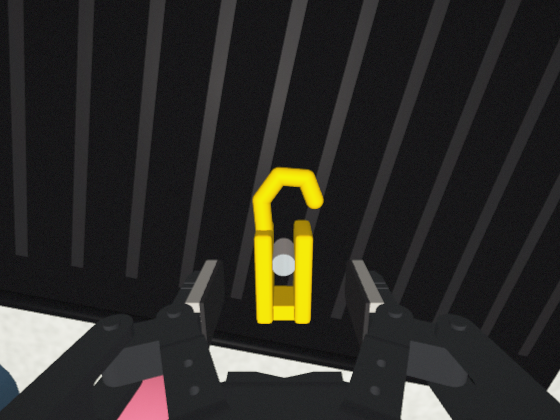

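>>> {"method": "servo_tool", "body": {"steps": [[0,0,3.5,0,0,0],[0,0,3.5,0,0,0],[0,0,3.5,0,0,0]]}}

```text
clock: 27.8
position: [0.5817, 0.2703, 0.0533]
ee_rot: [0.0, -0.1, 0.995, 0.0]
contact_force: [-0.1, -0.3, 1.2]
width: 0.0585
```

>>> {"method": "servo_tool", "body": {"steps": [[0,0,0,0,0,0],[0,0,0,0,0,0],[0,0,0,0,0,0],[0,0,0,0,0,0],[0,0,0,0,0,0],[0,0,0,0,0,0]], "hand": 255, "grip_force": 30}}

```text
clock: 28.4
position: [0.5818, 0.2702, 0.053]
ee_rot: [0.0, -0.1, 0.995, 0.0]
contact_force: [-0.8, 0.9, 2.5]
width: 0.0258
```

>>> {"method": "servo_tool", "body": {"steps": [[0,0,-15,0,0,0],[0,0,-50,0,0,0],[0,0,-95,0,0,0],[0,0,-140,0,0,0],[0,0,-170,0,0,0],[0,0,-170,0,0,0]]}}

```text
clock: 29.0
position: [0.584, 0.2711, 0.2283]
ee_rot: [0.005, -0.1, 0.995, 0.001]
contact_force: [0.0, -0.3, 0.2]
width: 0.0255
```

```bash
python3 look.py w12; python3 -c "
from h import *
go([.628,-.2316,.225],np.pi+.03)"
```

```text
[0.584  0.2711 0.2283]
row [  55.6 -501.1   -0.4] [0.07 0.29 9.77] dist 504.0 n>= 11.0
```

View pics/w12.png

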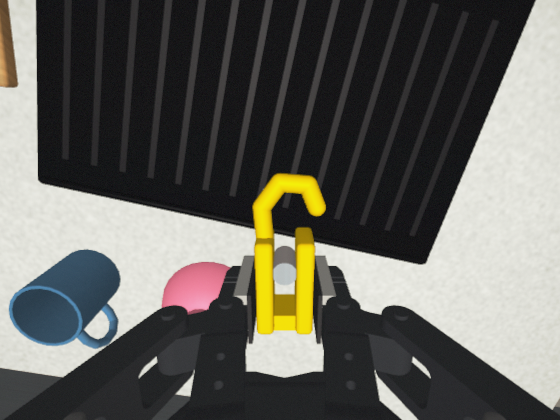

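>>> {"method": "servo_tool", "body": {"steps": [[1,-20,0,0,0,0],[4,-60,0,0,0,1],[7,-105,0,0,0,2],[10,-150,0,0,0,3],[13,-195,0,0,0,4.5],[16,-240,0,0,0,6],[19,-285,0,0,0,7],[22,-330,0,0,0,8]]}}

```text
clock: 29.85
position: [0.6245, -0.0592, 0.2204]
ee_rot: [-0.002, -0.03, 1.0, 0.001]
contact_force: [0.5, 0.2, -0.5]
width: 0.0252
```

```bash
python3 -c "
from h import *
go([.65,-.2316,.225],np.pi+.037)"
```

```text
row [ -15.1 -173.7   -4.9] [ 0.07 -0.23  1.33] dist 174.0 n>= 4.0
```

>>> {"method": "servo_tool", "body": {"steps": [[-4,-45,0,0,0,1.3],[-8,-90,0,0,0,1.3],[-12,-130,0,0,0,1.3],[-15,-160,0,0,0,1.3],[-15,-174,0,0,0,1.3],[-15,-174,0,0,0,1.3],[-15,-174,0,0,0,1.3],[-15,-174,0,0,0,1.3]]}}

```text
clock: 30.65
position: [0.651, -0.2283, 0.2225]
ee_rot: [-0.0, -0.02, 1.0, 0.001]
contact_force: [-0.0, 0.7, -0.5]
width: 0.025
```

```bash
python3 look.py w13; python3 -c "
from h import *
go([.65,-.2316,.015],np.pi+.037)"
```

```text
[ 0.651  -0.2283  0.2225]
row [  1.2  -3.4 207.8] [ 0.05 -0.01  0.18] dist 208.0 n>= 5.0
```

View pics/w13.png

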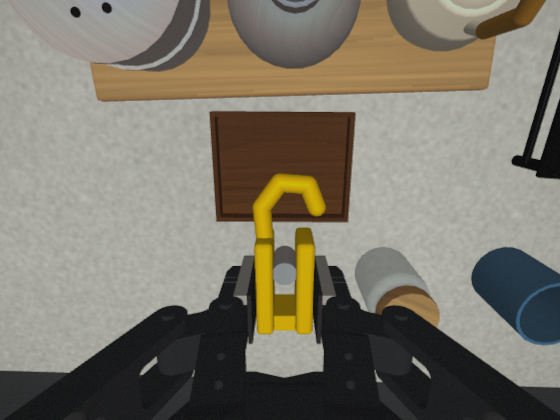

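```bash
python3 -c "
from h import *
f=np.load('/tmp/w13.npz');st=dict(position=f['p'],ee_rot=f['q']);X=world('wrist',f['d'].astype(float),st)
Q=ray('wrist',[(210.5,112),(354.5,112),(349,221.5),(217.5,222)],.02,st);print(Q,Q.mean(0),X[160,250],X[160,320])
"
```

```text
[[ 0.5838 -0.3058  0.02  ]
 [ 0.5778 -0.1587  0.02  ]
 [ 0.6971 -0.1521  0.02  ]
 [ 0.7036 -0.3015  0.02  ]] [ 0.6406 -0.2295  0.02  ] [ 0.6341 -0.2667  0.004 ] [ 0.6308 -0.1886  0.0055]
```

>>> {"method": "servo_tool", "body": {"steps": [[0,-2,40,0,0,0],[0,-2,85,0,0,0],[0,-2,130,0,0,0],[0,-2,170,0,0,0],[0,-2,195,0,0,0],[0,-2,205,0,0,0],[0,-2,205,0,0,0],[0,-2,205,0,0,0]]}}

```text
clock: 31.5
position: [0.6526, -0.2323, 0.0194]
ee_rot: [0.001, -0.02, 1.0, -0.001]
contact_force: [0.4, -0.0, -0.1]
width: 0.025
```

>>> {"method": "servo_tool", "body": {"steps": [[0,0,2,0,0,0],[0,0,4,0,0,0],[0,0,4,0,0,0],[0,0,4,0,0,0]]}}

```text
clock: 31.9
position: [0.6515, -0.2325, 0.0142]
ee_rot: [0.0, -0.019, 1.0, -0.0]
contact_force: [0.7, -0.7, -0.4]
width: 0.0253
```

>>> {"method": "servo_tool", "body": {"steps": [[0,1,2,0,0,0],[0,1,4,0,0,0],[0,1,5.5,0,0,0],[0,1,6.2,0,0,0],[0,1,6.2,0,0,0],[0,1,6.2,0,0,0]]}}

```text
clock: 32.5
position: [0.6512, -0.2313, 0.008]
ee_rot: [-0.0, -0.019, 1.0, 0.0]
contact_force: [-1.8, 0.9, 4.0]
width: 0.0254
```

Touching the floor; release and back off.

>>> {"method": "servo_tool", "body": {"steps": [[0,0,0,0,0,0],[0,0,0,0,0,0],[0,0,0,0,0,0],[0,0,-20,0,0,0],[0,0,-60,0,0,0],[0,0,-105,0,0,0],[0,0,-150,0,0,0],[0,0,-195,0,0,0]], "hand": 115}}

```text
clock: 33.3
position: [0.6511, -0.2313, 0.204]
ee_rot: [-0.0, -0.019, 1.0, 0.0]
contact_force: [-0.4, 0.3, 0.7]
width: 0.0469
```

>>> {"method": "servo_tool", "body": {"steps": [[0,0,-45,0,0,0],[0,0,-65,0,0,0],[0,0,-65,0,0,0]]}}

```text
clock: 33.6
position: [0.6531, -0.2322, 0.2721]
ee_rot: [0.004, -0.019, 1.0, -0.002]
contact_force: [-0.5, -0.7, -0.6]
width: 0.0467
```

```bash
python3 look.py w14; python3 -c "
from h import *
print(telemetry.get_state()['clock']);go([.4692,-.0977,.28],np.pi+.158)
f=np.load('/tmp/w14.npz');im=f['im'].astype(int);st=dict(position=f['p'],ee_rot=f['q']);X=world('wrist',f['d'].astype(float),st)
yl=(im[...,0]-im[...,2]>110)&(X[...,2]<.05)&(X[...,0]>.57);print(X[yl].min(0),X[yl].max(0))
"
```

```text
[ 0.6531 -0.2322  0.2721]
33.65
row [177.5 140.8 -11.7] [-0.1   0.18 -6.86] dist 227.0 n>= 5.0
[ 0.6012 -0.2459  0.0014] [ 0.6797 -0.2152  0.0285]
```

View pics/w14.png

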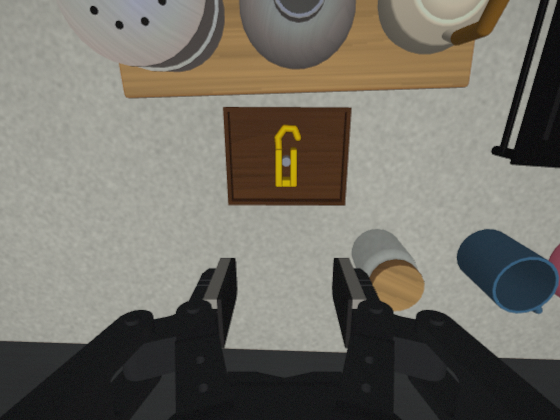

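>>> {"method": "servo_tool", "body": {"steps": [[30,24,-4,0,0,-2],[69,54,-8,0,0,-4],[108,85,-8,0,0,-5],[140,111,-8,0,0,-6.9],[165,131,-8,0,0,-6.9],[177.5,141,-8,0,0,-6.9],[177.5,141,-8,0,0,-6.9],[177.5,141,-8,0,0,-6.9]], "hand": 100}}

```text
clock: 34.45
position: [0.4696, -0.0979, 0.275]
ee_rot: [0.0, -0.079, 0.997, -0.0]
contact_force: [-0.2, -0.2, -0.3]
width: 0.052
```

```bash
python3 look.py w15; python3 -c "
from h import *
go([.4692,-.0977,.1487],np.pi+.158)
f=np.load('/tmp/w15.npz');im=f['im'].astype(int);st=dict(position=f['p'],ee_rot=f['q']);R=q2R(f['q'])
br=(im[...,0]-im[...,2]>70)&(im[...,0]>120);
for v in (165,190,215,240,250):
    u=np.nonzero(br[v,265:310])[0]+265; 
    if len(u):
        q=ray('wrist',[u.mean(),v],.174,st)[0]; print(v,u.min(),u.max(),q,(R.T@(q-f['p'])*1000)[:2])
"
```

```text
[ 0.4696 -0.0979  0.275 ]
row [  0.7   0.7 126.3] [-0.03  0.03  0.02] dist 126.0 n>= 3.0
165 277 290 [ 0.4358 -0.1038  0.174 ] [34.345  -0.3851]
190 277 290 [ 0.4551 -0.1007  0.174 ] [14.7721 -0.39  ]
215 277 290 [ 0.4754 -0.0975  0.174 ] [-5.8013 -0.3952]
240 278 290 [ 0.4967 -0.0936  0.174 ] [-27.4536   0.008 ]
250 279 288 [ 0.5057 -0.0926  0.174 ] [-36.4363  -0.4029]
```

View pics/w15.png

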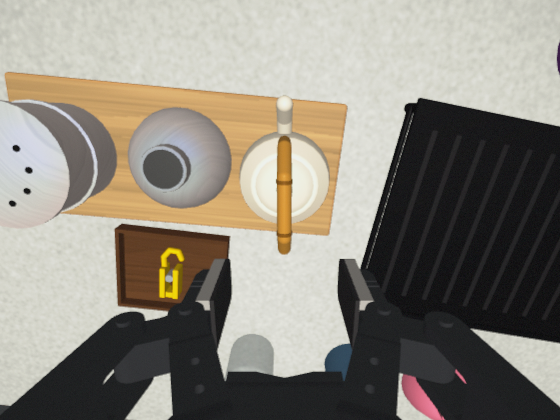

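>>> {"method": "servo_tool", "body": {"steps": [[0.5,0,30,0,0,0],[0.5,0,70,0,0,0],[0.5,0,105,0,0,0],[0.5,0,122,0,0,0],[0.5,0,126.3,0,0,0],[0.5,0,126.3,0,0,0],[0.5,0,126.3,0,0,0],[0.5,0,126.3,0,0,0]]}}

```text
clock: 35.3
position: [0.4693, -0.0979, 0.1504]
ee_rot: [0.001, -0.079, 0.997, -0.001]
contact_force: [-0.3, -0.0, -1.0]
width: 0.052
```

>>> {"method": "servo_tool", "body": {"steps": [[0,0,0,0,0,0],[0,0,0,0,0,0],[0,0,0,0,0,0],[0,0,0,0,0,0],[0,0,0,0,0,0],[0,0,0,0,0,0],[0,0,0,0,0,0]], "hand": 255, "grip_force": 55}}

```text
clock: 36.0
position: [0.4685, -0.0977, 0.1498]
ee_rot: [0.001, -0.079, 0.997, -0.0]
contact_force: [-0.4, -0.8, 4.7]
width: 0.0101
```

>>> {"method": "servo_tool", "body": {"steps": [[0,0,-4,0,0,0],[0,0,-12,0,0,0],[0,0,-30,0,0,0],[0,0,-60,0,0,0],[0,0,-95,0,0,0],[0,0,-120,0,0,0],[0,0,-120,0,0,0]]}}

```text
clock: 36.7
position: [0.4699, -0.0978, 0.2725]
ee_rot: [0.003, -0.079, 0.997, -0.001]
contact_force: [1.4, 0.7, -3.9]
width: 0.0102
```

```bash
python3 -c "
from h import *
print(telemetry.get_state()['position']);go([.4684,.3847,.27],np.pi+.158)"
```

```text
[ 0.4699 -0.0978  0.2725]
row [-74.8 476.6   1.5] [-0.17  0.36  0.05] dist 482.0 n>= 10.0
```

>>> {"method": "servo_tool", "body": {"steps": [[-2,15,0,0,0,0],[-7,45,0,0,0,0],[-13,85,0,0,0,0],[-20,130,0,0,0,0],[-27,175,0,0,0,0],[-34,220,0,0,0,0],[-41,265,0,0,0,0],[-48,310,0,0,0,0]]}}

```text
clock: 37.5
position: [0.4648, 0.2179, 0.267]
ee_rot: [-0.002, -0.079, 0.997, -0.0]
contact_force: [0.7, -0.5, -4.6]
width: 0.0104
```

>>> {"method": "servo_tool", "body": {"steps": [[-7,45,0,0,0,0],[-13,85,0,0,0,0],[-19,120,0,0,0,0],[-24,147,0,0,0,0],[-26,162,0,0,0,0],[-26,166,0,0,0,0],[-26,166,0,0,0,0],[-26,166,0,0,0,0]]}}

```text
clock: 38.3
position: [0.4658, 0.3828, 0.2689]
ee_rot: [-0.0, -0.079, 0.997, -0.001]
contact_force: [-1.6, -0.1, -3.3]
width: 0.0103
```

>>> {"method": "servo_tool", "body": {"steps": [[0,0,0,0,0,0],[0,0,0,0,0,0],[0,0,0,0,0,0]]}}

```text
clock: 38.6
position: [0.4661, 0.3837, 0.2696]
ee_rot: [0.0, -0.079, 0.997, 0.0]
contact_force: [0.4, -0.1, -2.9]
width: 0.0102
```

```bash
python3 -c "
from h import *
print(telemetry.get_state()['position']);go([.4677,.3847,.189],np.pi+.158)"
```

```text
[0.4661 0.3837 0.2696]
row [-1.7  0.8 80.6] [ 0.01  0.03 -0.02] dist 81.0 n>= 2.0
```

>>> {"method": "servo_tool", "body": {"steps": [[-1.7,0.8,20,0,0,0],[-1.7,0.8,45,0,0,0],[-1.7,0.8,65,0,0,0],[-1.7,0.8,75,0,0,0],[-1.7,0.8,79,0,0,0],[-1.7,0.8,79,0,0,0],[-1.7,0.8,79,0,0,0],[-1.7,0.8,79,0,0,0]]}}

```text
clock: 39.4
position: [0.4681, 0.3859, 0.1915]
ee_rot: [0.001, -0.079, 0.997, 0.001]
contact_force: [0.4, 0.1, -4.0]
width: 0.0097
```

>>> {"method": "servo_tool", "body": {"steps": [[0,0,1,0,0,0],[0,0,2,0,0,0],[0,0,3,0,0,0],[0,0,3.5,0,0,0],[0,0,3.5,0,0,0]]}}

```text
clock: 39.9
position: [0.4674, 0.3854, 0.1866]
ee_rot: [-0.0, -0.079, 0.997, -0.0]
contact_force: [0.4, -0.1, -3.8]
width: 0.01
```

```bash
python3 -c "
from h import *
print(telemetry.get_state()['position']);go([.4677,.3847,.1818],np.pi+.158)"
```

```text
[0.4674 0.3854 0.1866]
row [-0.2 -0.7  4.8] [-0.   -0.01  0.04] dist 5.0 n>= 1.0
```

>>> {"method": "servo_tool", "body": {"steps": [[-0.2,-0.7,1,0,0,0],[-0.2,-0.7,2,0,0,0],[-0.2,-0.7,3,0,0,0],[-0.2,-0.7,3.5,0,0,0],[-0.2,-0.7,4,0,0,0],[-0.2,-0.7,4.3,0,0,0],[-0.2,-0.7,4.3,0,0,0]]}}

```text
clock: 40.6
position: [0.4678, 0.3848, 0.1824]
ee_rot: [-0.0, -0.079, 0.997, 0.0]
contact_force: [-0.1, 0.4, -4.3]
width: 0.0102
```

>>> {"method": "servo_tool", "body": {"steps": [[0,0,0.3,0,0,0],[0,0,0.6,0,0,0],[0,0,0.8,0,0,0],[0,0,0.8,0,0,0]]}}

```text
clock: 41.0
position: [0.4679, 0.3848, 0.1819]
ee_rot: [0.0, -0.079, 0.997, 0.0]
contact_force: [0.2, 0.2, -3.1]
width: 0.0098
```

>>> {"method": "servo_tool", "body": {"steps": [[0,0,0.3,0,0,0],[0,0,0.6,0,0,0],[0,0,0.6,0,0,0],[0,0,0.6,0,0,0]]}}

```text
clock: 41.4
position: [0.468, 0.3848, 0.1819]
ee_rot: [0.001, -0.079, 0.997, 0.0]
contact_force: [-0.5, -0.6, 2.6]
width: 0.01
```

Landed softly. Release, rise, look.

>>> {"method": "servo_tool", "body": {"steps": [[0,0,0,0,0,0],[0,0,0,0,0,0],[0,0,0,0,0,0],[0,0,0,0,0,0],[0,0,-20,0,0,0],[0,0,-60,0,0,0],[0,0,-100,0,0,0],[0,0,-115,0,0,0]], "hand": 120}}

```text
clock: 42.2
position: [0.4692, 0.3858, 0.3006]
ee_rot: [0.003, -0.079, 0.997, 0.002]
contact_force: [-0.3, -0.8, -0.3]
width: 0.0453
```

```bash
python3 look.py w16; python3 -c "
from h import *
go([.4785,-.2263,.28],np.pi)
f=np.load('/tmp/w16.npz');im=f['im'].astype(int);st=dict(position=f['p'],ee_rot=f['q']);R=q2R(f['q'])
br=(im[...,0]-im[...,2]>60);
for v in (165,190,215,240,250):
    u=np.nonzero(br[v,265:310])[0]+265; 
    if len(u):
        q=ray('wrist',[u.mean(),v],.206,st)[0]; print(v,u.min(),u.max(),q)
"
```

```text
[0.4692 0.3858 0.3006]
row [  88.3 -606.2   18.5] [0.27 0.49 9.1 ] dist 613.0 n>= 13.0
165 275 289 [0.4349 0.3791 0.206 ]
190 275 289 [0.4537 0.3821 0.206 ]
215 275 289 [0.4736 0.3852 0.206 ]
240 275 289 [0.4944 0.3885 0.206 ]
250 276 288 [0.5031 0.3899 0.206 ]
```

View pics/w16.png

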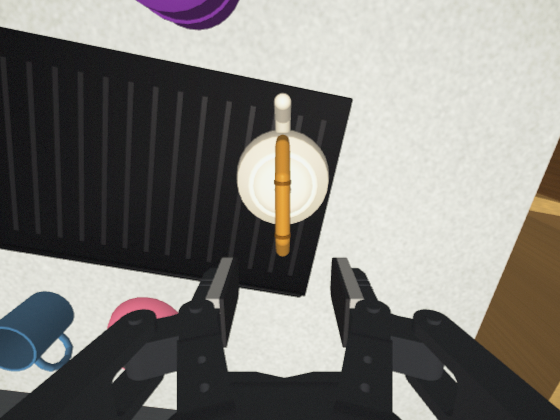

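>>> {"method": "servo_tool", "body": {"steps": [[6,-40,0,0,0,2],[13,-89,0,0,0,4],[20,-138,0,0,0,6],[27,-187,0,0,0,8],[34,-236,0,0,0,9.1],[41,-285,0,0,0,9.1],[48,-334,4,0,0,9.1],[56,-383,10,0,0,9.1]], "hand": 50}}

```text
clock: 43.05
position: [0.4726, -0.0041, 0.2855]
ee_rot: [0.0, -0.0, 1.0, 0.0]
contact_force: [1.3, -0.3, 0.3]
width: 0.0685
```

```bash
python3 -c "
from h import *
go([.4785,-.2263,.23],np.pi)"
```

```text
row [  -5.8 -222.2   55.4] [0.01 0.02 0.01] dist 229.0 n>= 5.0
```

>>> {"method": "servo_tool", "body": {"steps": [[-1,-45,0,0,0,0],[-2,-93,0,0,0,0],[-3,-141,10,0,0,0],[-5,-185,30,0,0,0],[-6,-212,45,0,0,0],[-6,-220,54,0,0,0],[-6,-220,54,0,0,0],[-6,-220,54,0,0,0]]}}

```text
clock: 43.85
position: [0.4788, -0.2211, 0.2319]
ee_rot: [-0.0, -0.0, 1.0, 0.001]
contact_force: [1.5, -0.2, 0.4]
width: 0.0689
```

```bash
python3 look.py w17; python3 -c "
from h import *
go([.4785,-.2263,.0698],np.pi)"
```

```text
[ 0.4788 -0.2211  0.2319]
row [  0.8  -5.5 162.7] [0.04 0.04 0.06] dist 163.0 n>= 4.0
```

View pics/w17.png

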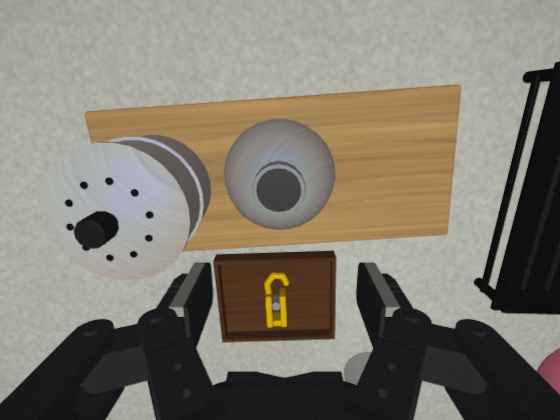

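>>> {"method": "servo_tool", "body": {"steps": [[0.5,-5,40,0,0,0],[0.5,-5,85,0,0,0],[0.5,-5,125,0,0,0],[0.5,-5,150,0,0,0],[0.5,-5,160,0,0,0],[0.5,-5,162.5,0,0,0],[0.5,-5,162.5,0,0,0],[0.5,-5,162.5,0,0,0]]}}

```text
clock: 44.7
position: [0.4798, -0.2277, 0.0713]
ee_rot: [0.002, -0.0, 1.0, -0.001]
contact_force: [0.0, 0.6, 0.1]
width: 0.0687
```

>>> {"method": "servo_tool", "body": {"steps": [[0,0,0,0,0,0]]}}

```text
clock: 44.8
position: [0.4795, -0.2277, 0.071]
ee_rot: [0.001, 0.0, 1.0, -0.001]
contact_force: [0.1, -0.2, 0.7]
width: 0.0687
```

```bash
python3 -c "
from h import *
go([.4785,-.2263,.0698],np.pi)"
```

```text
row [1.  1.4 1.2] [-0.09  0.15 -0.  ] dist 2.0 n>= 1.0
```

>>> {"method": "servo_tool", "body": {"steps": [[0.7,1.4,0.8,0,0,0],[0.7,1.4,0.8,0,0,0],[0.7,1.4,0.8,0,0,0]]}}

```text
clock: 45.1
position: [0.4777, -0.2258, 0.0689]
ee_rot: [0.0, 0.0, 1.0, -0.0]
contact_force: [-0.7, 0.5, -0.5]
width: 0.0687
```

>>> {"method": "servo_tool", "body": {"steps": [[0,0,0,0,0,0],[0,0,0,0,0,0],[0,0,0,0,0,0],[0,0,0,0,0,0],[0,0,0,0,0,0],[0,0,0,0,0,0]], "hand": 255, "grip_force": 40}}

```text
clock: 45.7
position: [0.4779, -0.2261, 0.0692]
ee_rot: [0.0, 0.0, 1.0, -0.0]
contact_force: [-0.3, -0.5, 5.7]
width: 0.0481
```

>>> {"method": "servo_tool", "body": {"steps": [[0,0,-10,0,0,0],[0,0,-35,0,0,0],[0,0,-75,0,0,0],[0,0,-115,0,0,0],[0,20,-135,0,0,0],[0,60,-135,0,0,0],[1,105,-135,0,0,0],[3,150,-135,0,0,0]]}}

```text
clock: 46.5
position: [0.4745, -0.0743, 0.2039]
ee_rot: [0.0, 0.001, 1.0, 0.0]
contact_force: [0.2, 0.2, -1.9]
width: 0.0481
```

```bash
python3 -c "
from h import *
go([.4695,.0926,.20],np.pi)"
```

```text
row [  5.2 166.9   4. ] [ 0.04  0.01 -0.09] dist 167.0 n>= 4.0
```

>>> {"method": "servo_tool", "body": {"steps": [[2,45,0,0,0,0],[4,90,0,0,0,0],[5.5,130,0,0,0,0],[5.5,155,0,0,0,0],[5.5,166,0,0,0,0],[5.5,166,0,0,0,0],[5.5,166,0,0,0,0],[5.5,166,0,0,0,0]]}}

```text
clock: 47.3
position: [0.4694, 0.0889, 0.2036]
ee_rot: [-0.0, 0.001, 1.0, -0.0]
contact_force: [-0.2, 0.5, -1.8]
width: 0.0481
```

```bash
python3 -c "
from h import *
go([.4689,.0927,.107],np.pi)"
```

```text
row [ 0.5  3.9 96.6] [-0.04 -0.02 -0.09] dist 97.0 n>= 2.0
```

>>> {"method": "servo_tool", "body": {"steps": [[0.5,3.5,25,0,0,0],[0.5,3.5,60,0,0,0],[0.5,3.5,85,0,0,0],[0.5,3.5,95,0,0,0],[0.5,3.5,96,0,0,0],[0.5,3.5,96,0,0,0],[0.5,3.5,96,0,0,0]]}}

```text
clock: 48.0
position: [0.4702, 0.0935, 0.1091]
ee_rot: [0.001, 0.0, 1.0, 0.0]
contact_force: [-0.7, 0.0, -1.2]
width: 0.0483
```

>>> {"method": "servo_tool", "body": {"steps": [[0,0,0,0,0,0],[0,0,0,0,0,0]]}}

```text
clock: 48.2
position: [0.4694, 0.0937, 0.1086]
ee_rot: [0.001, 0.0, 1.0, 0.0]
contact_force: [0.7, -0.4, -1.6]
width: 0.0481
```

```bash
python3 -c "
from h import *
go([.4689,.0927,.1011],np.pi)"
```

```text
row [ 0.5 -1.   7.5] [ 0.01  0.1  -0.01] dist 8.0 n>= 1.0
```

>>> {"method": "servo_tool", "body": {"steps": [[0.2,-1,2,0,0,0],[0.2,-1,4,0,0,0],[0.2,-1,6,0,0,0],[0.2,-1,7,0,0,0],[0.2,-1,7,0,0,0]]}}

```text
clock: 48.7
position: [0.4685, 0.0927, 0.1012]
ee_rot: [-0.0, 0.0, 1.0, 0.0]
contact_force: [-1.8, 0.6, 2.9]
width: 0.0481
```

>>> {"method": "servo_tool", "body": {"steps": [[0,0,0.5,0,0,0],[0,0,1,0,0,0],[0,0,1,0,0,0]]}}

```text
clock: 49.0
position: [0.4685, 0.0927, 0.1011]
ee_rot: [0.0, 0.0, 1.0, 0.0]
contact_force: [-3.7, -0.3, 12.0]
width: 0.0481
```

Bowl down. Back off the 0.7 mm preload, release, rise.

>>> {"method": "servo_tool", "body": {"steps": [[0,0,-0.7,0,0,0],[0,0,-0.7,0,0,0]]}}

```text
clock: 49.2
position: [0.4685, 0.0927, 0.1011]
ee_rot: [0.0, 0.0, 1.0, 0.0]
contact_force: [-2.9, -0.3, 8.0]
width: 0.0479
```

>>> {"method": "servo_tool", "body": {"steps": [[0,0,0,0,0,0],[0,0,0,0,0,0],[0,0,0,0,0,0],[0,0,-20,0,0,0],[0,0,-60,0,0,0],[0,0,-110,0,0,0],[0,0,-150,0,0,0],[0,0,-150,0,0,0]], "hand": 50}}

```text
clock: 50.0
position: [0.4724, 0.0929, 0.2562]
ee_rot: [0.006, 0.0, 1.0, 0.0]
contact_force: [0.4, 0.5, 0.2]
width: 0.0686
```

```bash
python3 -c "
from h import *
go([.4882,-.3616,.245],np.pi)"
```

```text
row [ -15.7 -454.5   11.1] [ 0.04  0.73 -0.  ] dist 455.0 n>= 10.0
```

>>> {"method": "servo_tool", "body": {"steps": [[-1,-45,0,0,0,0],[-3,-94,0,0,0,0],[-5,-143,0,0,0,0],[-7,-192,0,0,0,0],[-9,-241,0,0,0,0],[-12,-290,0,0,0,0],[-15,-339,0,0,0,0],[-18,-388,0,0,0,0]], "hand": 80}}

```text
clock: 50.8
position: [0.486, -0.2972, 0.2491]
ee_rot: [-0.0, 0.0, 1.0, 0.001]
contact_force: [0.3, 0.3, 0.5]
width: 0.0589
```

```bash
python3 -c "
from h import *
go([.4882,-.3616,.225],np.pi)"
```

```text
row [ -2.2 -64.5  24. ] [ 0.08 -0.06 -0.03] dist 69.0 n>= 2.0
```

>>> {"method": "servo_tool", "body": {"steps": [[-2,-35,0,0,0,0],[-2,-58,10,0,0,0],[-2,-64,20,0,0,0],[-2,-64,22,0,0,0],[-2,-64,22,0,0,0]]}}

```text
clock: 51.3
position: [0.4881, -0.357, 0.2271]
ee_rot: [-0.001, -0.0, 1.0, 0.002]
contact_force: [-1.0, 1.6, 0.7]
width: 0.0585
```

```bash
python3 look.py w18; python3 -c "
from h import *
go([.4882,-.3616,.1357],np.pi)"
```

```text
[ 0.4881 -0.357   0.2271]
row [ 0.2 -4.6 92.3] [ 0.11 -0.04  0.08] dist 92.0 n>= 2.0
```

View pics/w18.png

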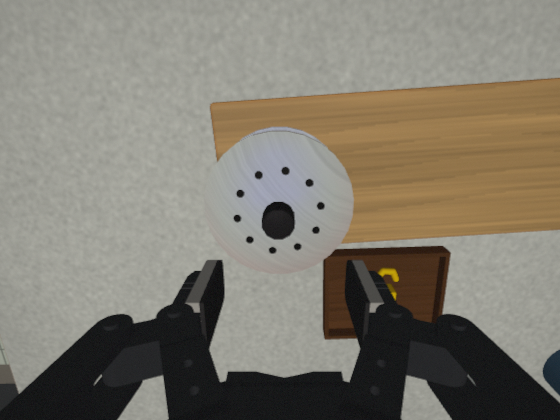

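>>> {"method": "servo_tool", "body": {"steps": [[0,-4,25,0,0,0],[0,-4,60,0,0,0],[0,-4,82,0,0,0],[0,-4,90,0,0,0],[0,-4,91,0,0,0],[0,-4,91,0,0,0],[0,-4,91,0,0,0]]}}

```text
clock: 52.05
position: [0.4895, -0.3638, 0.1392]
ee_rot: [0.001, -0.0, 1.0, -0.001]
contact_force: [0.3, 0.8, 0.3]
width: 0.0586
```

>>> {"method": "servo_tool", "body": {"steps": [[0,0,0,0,0,0],[0,0,0,0,0,0]]}}

```text
clock: 52.25
position: [0.4889, -0.3637, 0.1383]
ee_rot: [0.001, 0.0, 1.0, -0.001]
contact_force: [1.3, 0.9, -0.4]
width: 0.0585
```

```bash
python3 -c "
from h import *
go([.4882,-.3616,.1357],np.pi)"
```

```text
row [0.7 2.1 2.6] [-0.06  0.07 -0.01] dist 3.0 n>= 1.0
```

>>> {"method": "servo_tool", "body": {"steps": [[0.3,2.1,2,0,0,0],[0.3,2.1,2,0,0,0],[0.3,2.1,2,0,0,0]]}}

```text
clock: 52.55
position: [0.4881, -0.3611, 0.1353]
ee_rot: [-0.0, 0.0, 1.0, 0.0]
contact_force: [0.2, 0.4, -0.8]
width: 0.0587
```

>>> {"method": "servo_tool", "body": {"steps": [[0,0,0,0,0,0],[0,0,0,0,0,0],[0,0,0,0,0,0],[0,0,0,0,0,0],[0,0,0,0,0,0],[0,0,0,0,0,0],[0,0,0,0,0,0]], "hand": 255, "grip_force": 50}}

```text
clock: 53.25
position: [0.4884, -0.3614, 0.1356]
ee_rot: [0.0, 0.0, 1.0, -0.0]
contact_force: [-0.1, -0.1, 2.0]
width: 0.0225
```

>>> {"method": "servo_tool", "body": {"steps": [[0,0,-10,0,0,0],[0,0,-30,0,0,0],[0,0,-65,0,0,0],[0,0,-110,0,0,0],[0,0,-140,0,0,0],[0,0,-140,0,0,0]]}}

```text
clock: 53.85
position: [0.49, -0.3628, 0.2806]
ee_rot: [0.004, 0.0, 1.0, -0.003]
contact_force: [1.5, 0.1, -2.7]
width: 0.0222
```

```bash
python3 -c "
from h import *
go([.464,.2397,.275],np.pi)"
```

```text
row [ 26.  602.5   1.5] [-0.38  0.41 -0.  ] dist 603.0 n>= 13.0
```

>>> {"method": "servo_tool", "body": {"steps": [[0,15,0,0,0,0],[2,45,0,0,0,0],[4,85,0,0,0,0],[6,130,0,0,0,0],[8,175,0,0,0,0],[10,220,0,0,0,0],[12,265,0,0,0,0],[14,310,0,0,0,0]]}}

```text
clock: 54.65
position: [0.4715, -0.0481, 0.2726]
ee_rot: [-0.003, 0.0, 1.0, 0.001]
contact_force: [1.1, -0.1, -4.4]
width: 0.0224
```

>>> {"method": "servo_tool", "body": {"steps": [[2,45,0,0,0,0],[4,90,0,0,0,0],[6,135,0,0,0,0],[8,180,0,0,0,0],[9,220,0,0,0,0],[11,255,0,0,0,0],[11,280,0,0,0,0],[11,290,0,0,0,0]]}}

```text
clock: 55.45
position: [0.4605, 0.241, 0.2726]
ee_rot: [-0.003, -0.002, 1.0, -0.0]
contact_force: [-0.2, -0.2, -3.7]
width: 0.0226
```

>>> {"method": "servo_tool", "body": {"steps": [[0,0,0,0,0,0],[0,0,0,0,0,0],[0,0,0,0,0,0]]}}

```text
clock: 55.75
position: [0.463, 0.2374, 0.275]
ee_rot: [-0.001, 0.001, 1.0, -0.001]
contact_force: [0.4, 0.5, -3.2]
width: 0.0222
```

```bash
python3 look.py w19; python3 -c "
from h import *
go([.464,.2399,.175],np.pi)"
```

```text
[0.463  0.2374 0.275 ]
row [ -0.8   2.5 100.2] [-0.04 -0.03 -0.11] dist 100.0 n>= 3.0
```

View pics/w19.png

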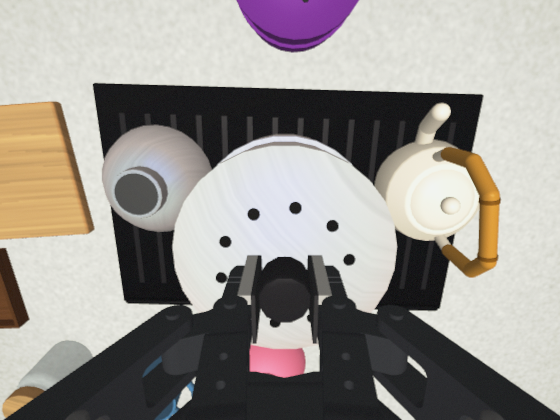

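Held centred between bowl (155,178) and teapot (430,185). Lower.

>>> {"method": "servo_tool", "body": {"steps": [[-0.8,2.5,25,0,0,0],[-0.8,2.5,60,0,0,0],[-0.8,2.5,85,0,0,0],[-0.8,2.5,96,0,0,0],[-0.8,2.5,98,0,0,0],[-0.8,2.5,98,0,0,0],[-0.8,2.5,98,0,0,0],[-0.8,2.5,98,0,0,0]]}}

```text
clock: 56.6
position: [0.4651, 0.2416, 0.1789]
ee_rot: [0.001, 0.0, 1.0, 0.001]
contact_force: [-0.7, -0.3, -3.4]
width: 0.0219
```

>>> {"method": "servo_tool", "body": {"steps": [[0,0,1,0,0,0],[0,0,2,0,0,0],[0,0,2,0,0,0]]}}

```text
clock: 56.9
position: [0.464, 0.2413, 0.1755]
ee_rot: [-0.0, 0.0, 1.0, 0.0]
contact_force: [0.6, 0.2, -3.1]
width: 0.022
```

```bash
python3 -c "
from h import *
go([.464,.2399,.1677],np.pi)"
```

```text
row [ 0.  -1.4  7.8] [ 0. -0. -0.] dist 8.0 n>= 1.0
```

>>> {"method": "servo_tool", "body": {"steps": [[0,-1.4,2,0,0,0],[0,-1.4,4,0,0,0],[0,-1.4,6,0,0,0],[0,-1.4,7,0,0,0],[0,-1.4,7.6,0,0,0],[0,-1.4,7.6,0,0,0]]}}

```text
clock: 57.5
position: [0.4641, 0.2399, 0.1678]
ee_rot: [-0.0, 0.0, 1.0, 0.0]
contact_force: [0.2, 0.2, -2.9]
width: 0.0226
```

>>> {"method": "servo_tool", "body": {"steps": [[0,0,0.5,0,0,0],[0,0,0.7,0,0,0],[0,0,0.7,0,0,0]]}}

```text
clock: 57.8
position: [0.4643, 0.2399, 0.1676]
ee_rot: [0.0, 0.0, 1.0, 0.0]
contact_force: [0.4, -0.5, 0.3]
width: 0.0222
```

>>> {"method": "servo_tool", "body": {"steps": [[0,0,0.3,0,0,0],[0,0,0.3,0,0,0],[0,0,0.3,0,0,0],[0,0,0.3,0,0,0]], "hand": 100}}

```text
clock: 58.2
position: [0.4643, 0.2399, 0.167]
ee_rot: [0.0, 0.0, 1.0, 0.0]
contact_force: [0.3, -0.6, 0.0]
width: 0.0514
```

>>> {"method": "servo_tool", "body": {"steps": [[0,0,-20,0,0,0],[0,0,-60,0,0,0],[0,0,-110,0,0,0],[-5,-10,-160,0,0,0],[-12,-20,-210,0,0,0],[-12,-20,-247,0,0,0],[-12,-20,-247,0,0,0],[-12,-20,-247,0,0,0]]}}

```text
clock: 59.0
position: [0.4764, 0.2199, 0.4146]
ee_rot: [0.001, 0.0, 1.0, 0.0]
contact_force: [-0.2, -0.6, -0.4]
width: 0.0521
```

>>> {"method": "servo_tool", "body": {"steps": [[0,0,0,0,0,0],[0,0,0,0,0,0],[0,0,0,0,0,0]]}}

```text
clock: 59.3
position: [0.4757, 0.2198, 0.4124]
ee_rot: [-0.001, -0.0, 1.0, -0.0]
contact_force: [0.1, 0.1, 0.1]
width: 0.0518
```

```bash
cp /tmp/w1.npz /tmp/w1_start.npz; python3 look.py w1e; sed 's#/tmp/w1.npz#/tmp/w1e.npz#' m3.py > m3e.py; python3 m3e.py | grep -E 'knob|foot|bar|spout|lid'; python3 -c "
from h import *
snap('scene','sE.png');im,d=snap('top','tE.png');np.savez('/tmp/top0e.npz',im=im,d=d)
print(telemetry.get_state()['clock'])"
```

```text
[0.4757 0.2198 0.4124]
knob (301.5855855855856, 165.6192192192192) 277.5 [[0.4639 0.2397 0.19  ]] (293, 156, 19, 20)
foot (191.2071563088512, 158.18213613128867) 619.5 [[0.468  0.0927 0.113 ]] (177, 144, 29, 29)
bar 750 [0.4676 0.3824 0.203 ] [0.4296 0.3663 0.203 ] [0.5067 0.3937 0.203 ] [0.1577 0.3087]
bar depth [0.4673 0.382  0.204 ] [0.2342 0.2725]
spout tip [[0.389 0.37  0.13 ]] [0.389  0.3695 0.1313] lidknob [[0.4654 0.3805 0.15  ]] [0.4658 0.3816 0.1474]
foot [0.4637 0.0955 0.1127]
lid [0.406  0.2436 0.0487]
knob [0.4606 0.24   0.1921]
59.45Traceback (most recent call last):
  File "m3e.py", line 16, in <module>
    c,a,k=ctr(yl);print('clip',c,a,ray('wrist',c,.065,st),cv2.minAreaRect(k))
          ~~~^^^^
  File "m3e.py", line 4, in ctr
    c,_=cv2.findContours(mask.astype(np.uint8),0,1);c=max(c,key=cv2.contourArea);m=cv2.moments(c)
                                                      ~~~^^^^^^^^^^^^^^^^^^^^^^^
ValueError: max() iterable argument is empty
```

```bash
sed 's#top0.npz#top0e.npz#' m2.py > m2e.py; python3 m2e.py 2>&1| head -5
```

```text
knob (177.08274231678485, 232.52245862884158) 70.5 [[0.4659 0.2379 0.19  ]]
foot (245.07253886010363, 234.11658031088083) 193.0 [[0.4687 0.0929 0.113 ]]
handle hi []
Traceback (most recent call last):
  File "m2e.py", line 14, in <module>
```

View pics/sE.png

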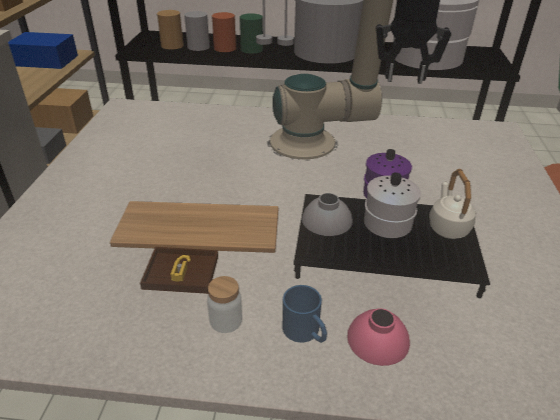

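View pics/tE.png

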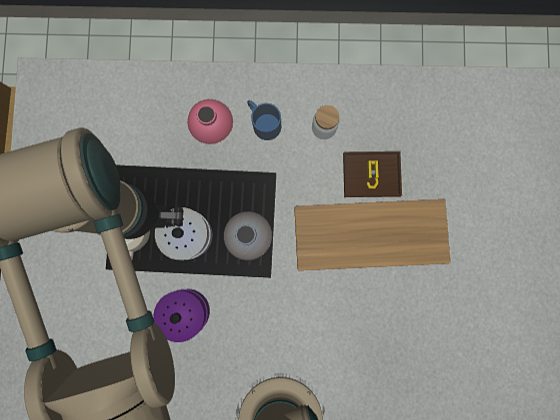

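```bash
python3 -c "
import cv2,numpy as np
a=cv2.imread('pics/scene0.png').astype(int);b=cv2.imread('pics/sE.png').astype(int)
d=np.abs(a-b).max(2)>60
for n,(x,y,w,h) in dict(pot=(425,165,55,72),steam=(362,172,60,64),bowl=(299,190,55,48),mug=(275,285,60,60),jar=(205,275,40,60)).items(): print(n,d[y:y+h,x:x+w].sum())
from rig import sign_off
print(sign_off())"
```

```text
pot 0
steam 0
bowl 0
mug 0
jar 0
the job is handed in; nothing more can be done
None
```

The job is done and handed in at about 59.5 s of the 141 s allowed. I set the steamer, bowl and teapot upright on the board, laid the clip flat in the middle of the tray, then returned all three to their places on the rack. The mug, jar, purple steamer and pink bowl were not touched.

**Last checks:**
- **Positions:** the steamer knob, bowl foot and teapot handle all measured within about 1 mm of where they started. The handle's direction, and so the spout's, agreed within about 0.2°.
- **Before and after:** comparing the scene camera's first and last pictures showed no changed pixels around the teapot, steamer, bowl, mug or jar.
- **Clip:** it lies flat in the middle of the tray, by the wrist, scene and top pictures.
- **Forces:** the teapot was set down with under about 3 N, and the highest force I saw in the readings was 12 N, while setting the bowl down.

**Two things disagreed or failed:**
- **Clip direction:** the clip actually lay along world x, hook towards the robot, not along y as described. I went by the images.
- **Top camera:** the arm hid the teapot in the last top picture, so the teapot was checked only with the wrist and scene cameras.

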